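# Pin the lid back onto the sample box

## Task

The washed lid of the steel sample box has to go back on: set the lid squarely down on the box with its single hinge knuckle between the box's two knuckles, then slide the loose hinge pin through all three knuckles from the end on the robot's right until it is fully home, its grip up against the knuckle. Leave the lid lying closed and the other things on the table where they are.

Things in the scene. Friction and masses are not known exactly. Their poses are not given: they have to be found in the camera images.
- box: Open steel sample box, 120 x 120 mm, 65 high, 4 mm walls (112 mm inside), fixed to the table, a dish inside. Origin: centre of underside. Its -x side, roughly facing the robot, is the hinge side: two tube knuckles (24 mm outside, 16.5 mm bore, 28 mm long), common axis along box y at x = -77, z = 69 mm, at y = -54..-26 and +26..+54 mm; the lid's knuckle goes in the 52 mm gap between them.
- bore_mouth (a point): Centre of the outer open end of the box's knuckle on the robot's right (box x = -77, y = -54, z = 69 mm), where the pin goes in; the pin travels along +y of this frame (same axes as the box).
- rim_centre (a point): Centre of the box's open rim (65 mm above its underside); axes as the box.
- lid_grip (a point): Centre of the black bar handle of the loose lid: bar 14 mm thick (lid x), 76 long (lid y), 16 high, with 24 mm free between bar and plate; its centre is 44 mm above the lid's lowest edge. Lid about 0.25 kg, at the start flat on the table, hinge knuckle (-x side) towards the robot. Seated, its axes agree with the box's and this point is 36 mm above rim_centre.
- lid_under (a point): Centre of the underside of the lid's plate (120 x 120 x 4 mm); meets rim_centre when seated. Axes as the lid. A square skirt (105 mm outside) reaches 8 mm below the plate and enters the box with 3.5 mm play each side. The lid's one knuckle (24 mm outside, 16.5 mm bore, 45 mm long, axis along lid y) is centred at x = -77 mm, y = 0, 4 mm above this point.
- pin_grip (a point): Centre of the black square grip (24 x 24 mm, 70 long) of the loose hinge pin; x points from grip to tip. A steel shank (14 mm round, 108 long, last 16 mm tapering to 6 mm) leaves the centre of the grip's +x face. Whole pin 178 mm, about 0.12 kg. At the start it lies on the table, this point 12 mm above it, tip roughly to the robot's left.
- pin_shoulder (a point): Centre of the grip's end face where the shank begins, 35 mm along +x from pin_grip; meets bore_mouth when the pin is home.
- pin_tip (a point): Tip of the pin, 143 mm along +x from pin_grip.
- beaker_1: Bystander: clear plastic beaker, 68 mm wide, 89 mm high, behind the box. Origin: centre of its underside.
- timer_1: Bystander: white kitchen timer, 66 x 62 x 20 mm, behind the box. Origin: centre of its underside.
- jar_tall: Bystander: tall screw-lid sample jar, 66 mm wide, 92 mm high, on the right. Origin: centre of its underside.

How it is judged:
By the outcome, as a careful person would: the job done as asked, in the order asked, and still so for the second after the job is handed in, with the robot touching nothing.
It also fails if it takes over 72 s, if anything falls off the work surface, if the arm or the gripper's body presses on something with over 40 N, if the wrist force passes 120 N, or if a joint passes its speed limit or range.

## Robot

A 7-joint arm with a two-finger parallel gripper is mounted at the origin on a cart in front of the work surface, level with it; the furniture and walls round the work are solid. World frame = base frame: x ahead of the robot, y to its left, z up, the work surface at z = 0. Lengths are in m, angles in degrees, forces in N, time in s.
With the tool pointing down it reaches from about 0.425 to 0.875 m from the base axis. Payload 4.7 kg.
Tool frame: the origin (TCP) lies at the very end of the fingers, on their centre line; the grasp point (between the pads) lies env.tcp_to_grasp behind it (env.tcp_to_grasp is the distance from the TCP to the grasp point, in m); z points along the fingers, x is the direction in which the jaws open and shut, and the axes are right-handed (so a half turn about z gives the same grasp; the last joint's range is limited). The gripper opens to 87 mm and grips with 3 to 60 N. Pads are 19 mm wide; open, the fingers measure 117 mm over their backs; the gripper's body (75 mm by 190 mm) begins 51 mm behind the grasp point.
Start: joints at [-73.734, 18.392, -4.016, 83.108, 1.295, 78.541, -3.26], TCP at [0.173, 0.626, 0.223] pointing down, gripper open.
Joint ranges: [-163.93, 163.93], [-17.29, 119.83], [-79.2, 71.16], [3.27, 140.29], [-89.18, 269.18], [5.43, 117.66], [-154.24, 154.24]. Speed limits (degrees/s): [147.25, 147.25, 180, 180, 180, 180, 180].

## Interface

Orientations are given as [roll, pitch, yaw] about the fixed x, y, z axes, in that order (R = Rz(yaw) Ry(pitch) Rx(roll)).
In Python, from cell import env gives the robot as it stands. The module is installed in compiled form; this text tells all that it offers.
- The arm moves only by the tool send_rows, never from a script. Its argument "steps" is a list of rows, each a list of 3 entries, a list of its own where there are three numbers: the shift along the tool's x, y, z in m, then the turn, a rotation vector about the tool's x, y, z in rad, then the finger opening in m, from 0 to 0.087. A call has exactly 5 rows; each row is the pose to reach, as a shift and turn from the pose commanded when the call began, along the tool's axes at that moment; what a row does not reach only later rows make up. A row lasts 1/12 s, in which the tool goes at most 41.7 mm and 7.16 degrees, less where a joint would pass 70% of its speed; a pose out of reach is approached as far as the arm can. A call with a gripper value outside its range is refused whole. The fingers move at their own pace and stop on an object; "grip_force" is the grip in N (left out, the last holds). Time passes only in rows, so rows that repeat a pose let the fingers close, or fill a call up. It gives the time, the measured TCP pose, the force and the opening at its end, in the units of the state.
- env.get_obs(): the state, without advancing time (a new reading comes with each control period).
- env.read_camera(name): name is "scene" or "top"; returns a dict with "pixels" (384x512x3 uint8, red, green, blue), "fx", "fy", "cx", "cy" (pixels), "position" and "rotation" of the camera in the world. Camera axes: x right, y up, looking along -z (the intrinsics and any distortion apply to the point x, -y, -z); pixel columns grow to the right and rows downward; lengths in m; the calibration is good to about 2 mm. A picture is of the moment at which its call begins. There is no depth.
- env.sign_off(): hands the job in, once; it reports no verdict.
The state is a dict: "time_s": time; "qpos": joint angles; "joint_velocities": joint speeds; "effort": joint torques, N m; "tool_pos": TCP position; "tool_rot": TCP orientation; "force": force on the tool from outside, world axes, zero at the start; "wrist_torque": the same for the moment, N m; "grip_width": finger opening in m.
Only numpy, scipy, OpenCV 4.12 (cv2) and the standard library are available. Lean on these libraries where they do the work, as an engineer would, in place of code of your own. Each camera call takes 0.05 s, during which the arm holds its last target.

## Working session

There is one attempt and no reset: what is moved stays moved. The work goes in short steps, Python scripts to look and compute and a tool call to move; the robot and the scene stay as the last step left them, time stands still between calls to the robot, and variables do not carry over. Pictures are saved under pics/ and viewed, and the job is handed in when it is done.

Besides the shell and the picture viewer there is one more tool, called after "Request:" in YAML: its name, and indented under it one key for each argument. send_rows: Moves the arm, as the interface text tells. Its arguments: {"type":"object","properties":{"steps":{"type":"array"},"grip_force":{"type":"number"}},"required":["steps"]}

```bash
mkdir -p pics; ls
python3 - <<'E'
from cell import env
import cv2,json
o=env.get_obs(); print(o); print(env.tcp_to_grasp)
for n in("scene","top"):
    c=env.read_camera(n); print(n,{k:v for k,v in c.items() if k!='pixels'})
    cv2.imwrite(f'pics/{n}0.png',c['pixels'][:,:,::-1])
E
```

```text
pics
{'time_s': 0.0, 'qpos': array([-73.73265487,  18.44223051,  -4.01498523,  83.1762368 ,
         1.2954108 ,  78.53895329,  -3.26132139]), 'joint_velocities': array([-0.06293598,  0.05993578,  0.05972893,  0.0893237 , -0.0846083 ,
        0.08873936, -0.03412927]), 'effort': array([ 8.28935435e-05, -4.91290855e+01, -4.03806623e-01, -3.12519979e+01,
       -6.39367034e-02,  4.38642909e-02,  1.78449368e-04]), 'tool_pos': array([0.1731711 , 0.6259317 , 0.22141379]), 'tool_rot': array([1.79993739e+02, 1.12156933e-01, 7.45406704e+01]), 'force': array([ 0.25264069, -0.74439407, -0.76255028]), 'wrist_torque': array([0.01687716, 0.0394439 , 0.0071509 ]), 'grip_width': 0.08692045603516345}
0.0187
scene {'fx': 363.8714542607634, 'fy': 363.8714542607634, 'cx': 257.0132568451418, 'cy': 194.05787625428013, 'position': array([ 0.30703996, -0.87422164,  0.80472442]), 'rotation': array([ 39.77499035,   0.34194936, -28.56507686])}
top {'fx': 398.0820425065002, 'fy': 398.0820425065002, 'cx': 261.1813384236565, 'cy': 192.73449606767318, 'position': array([ 0.40473686, -0.32649548,  1.06393259]), 'rotation': array([ 10.01885853,  -1.5539949 , -89.82032953])}
```

View pics/scene0.png

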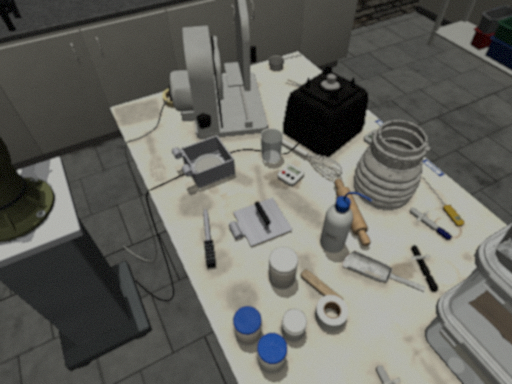

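View pics/top0.png

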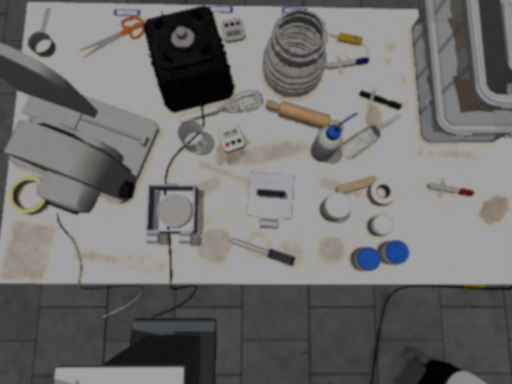

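```bash
cat > h.py <<'E'
import numpy as np, cv2
from scipy.spatial.transform import Rotation as R
def rot(rpy): return R.from_euler('xyz',rpy,degrees=True).as_matrix()
def proj(c,P):
    P=np.atleast_2d(P); p=(P-c['position'])@rot(c['rotation'])
    z=-p[:,2]; return np.c_[c['cx']+c['fx']*p[:,0]/z, c['cy']-c['fy']*p[:,1]/z]
def ray(c,u,v):
    d=np.array([(u-c['cx'])/c['fx'],-(v-c['cy'])/c['fy'],-1.]); return rot(c['rotation'])@d
def plane(c,u,v,z):
    d=ray(c,u,v); o=c['position']; return o+d*(z-o[2])/d[2]
def crop(c,name,x0,y0,x1,y1,s):
    im=cv2.resize(c['pixels'][y0:y1,x0:x1,::-1],None,fx=s,fy=s,interpolation=cv2.INTER_CUBIC)
    st=10
    for u in range((x0//st+1)*st,x1,st):
        cv2.line(im,((u-x0)*s,0),((u-x0)*s,6),(0,0,255),1)
        cv2.putText(im,str(u),((u-x0)*s-10,16),0,.35,(0,0,255),1)
    for v in range((y0//st+1)*st,y1,st):
        cv2.line(im,(0,(v-y0)*s),(6,(v-y0)*s),(0,0,255),1)
        cv2.putText(im,str(v),(8,(v-y0)*s+4),0,.35,(0,0,255),1)
    cv2.imwrite('pics/'+name,im)
E
python3 - <<'E'
from cell import env
from h import *
c=env.read_camera('top'); s=env.read_camera('scene')
print(proj(c,[[0,0,0],[.173,.626,.22]]),proj(s,[[0,0,0],[.173,.626,.22]]))
for n,u,v in(('box',175,210),('lid',271,195),('pin',280,257)): print(n,plane(c,u,v,0))
crop(c,'c1.png',140,165,230,255,8) 
crop(c,'c2.png',225,165,305,275,7) 
crop(s,'c3.png',165,125,245,200,9) 
crop(s,'c4.png',190,190,300,275,7)
E
```

```text
[[ 114.62633216  431.5976466 ]
 [-246.23503998  383.85946016]] [[ 13.15196867 208.40890429]
 [ 15.9485834   24.14171335]]
box [ 0.54406407 -0.12399643  0.        ]
lid [ 0.58682394 -0.38144727  0.        ]
pin [ 0.42076196 -0.40506678  0.        ]
```

View pics/c1.png

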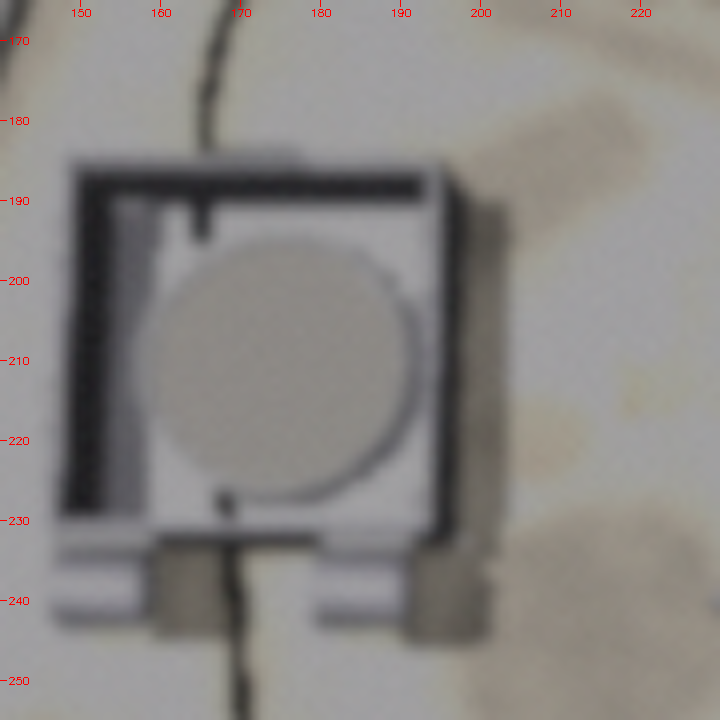

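View pics/c2.png

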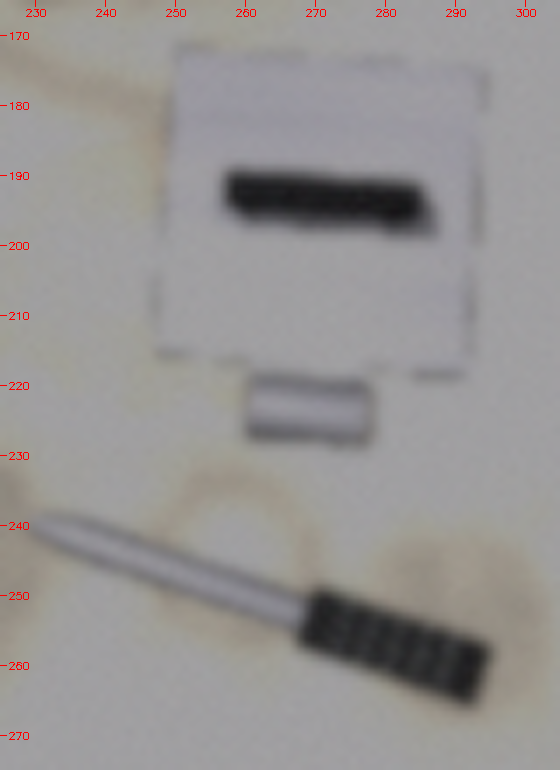

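View pics/c3.png

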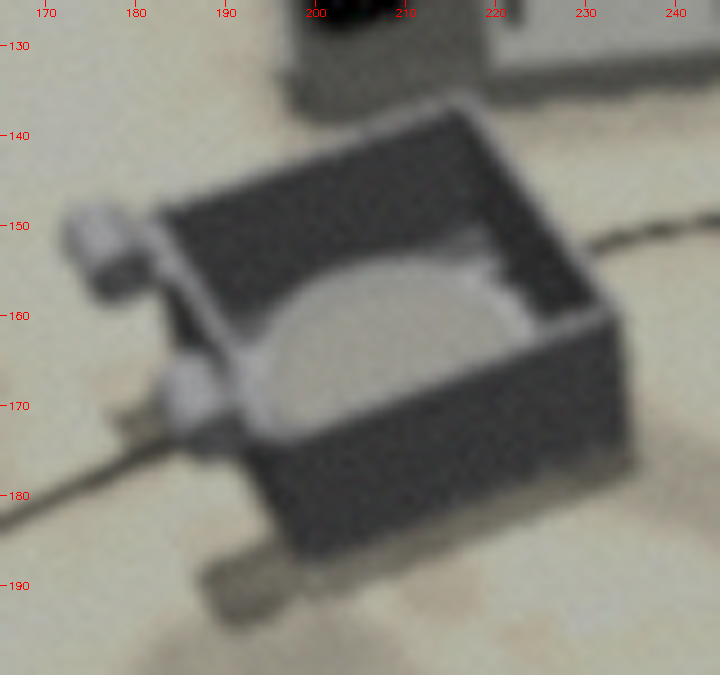

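View pics/c4.png

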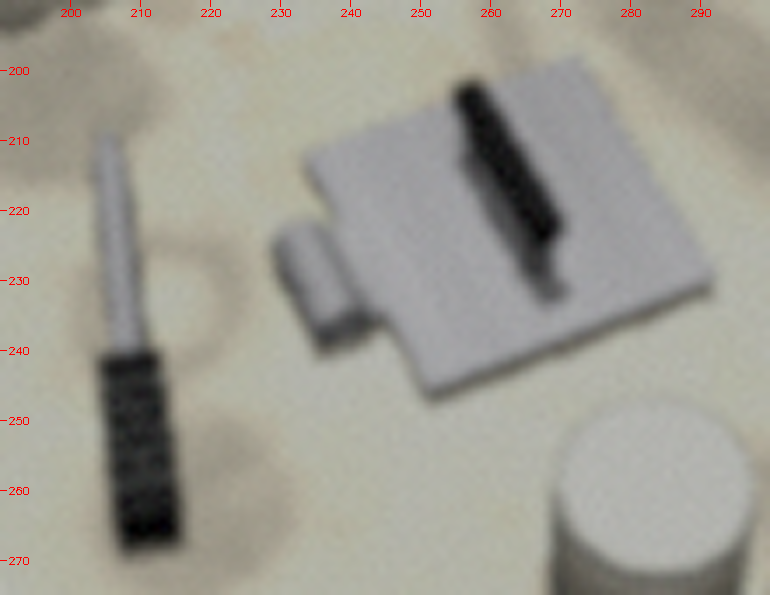

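```bash
cat > fit.py <<'E'
from cell import env
from h import *
from scipy.optimize import least_squares
C={n:env.read_camera(n) for n in('top','scene')}
def W(p,P):
    c,s=np.cos(p[2]),np.sin(p[2]); P=np.atleast_2d(P).astype(float)
    return np.c_[p[0]+c*P[:,0]-s*P[:,1],p[1]+s*P[:,0]+c*P[:,1],P[:,2]]
def fit(name,F,p0):
    def res(p): return np.concatenate([(proj(C[c],W(p,np.array(P)/1000))[0]-uv) for c,P,uv in F])
    s=least_squares(res,p0,loss='soft_l1'); 
    print(name,np.round(s.x[:2]*1000,1),np.degrees(s.x[2]).round(2)); print(res(s.x).reshape(-1,2).round(1).tolist())
    for cam in('top','scene'):
        G=[f for f in F if f[0]==cam]
        if len(G)<2: continue
        t=least_squares(lambda p:np.concatenate([(proj(C[c],W(p,np.array(P)/1000))[0]-uv) for c,P,uv in G]),p0).x
        print('  ',cam,np.round(t[:2]*1000,1),np.degrees(t[2]).round(2))
    return s.x
if __name__=='__main__':
    T,S='top','scene'
    box=fit('box',[(T,(60,60,65),(149.3,185.5)),(T,(60,-60,65),(195.7,185.8)),
     (T,(-77,54,72),(146.5,238.3)),(T,(-77,26,72),(158.3,238.3)),(T,(-77,-26,72),(179.2,238.5)),(T,(-77,-54,72),(190.8,238.5)),
     (S,(60,60,65),(216,135.5)),(S,(60,-60,65),(233.7,159.3)),(S,(-60,-60,65),(197.5,174.7)),(S,(-60,60,65),(182,148)),(S,(-60,-60,0),(200,187)),(S,(60,-60,0),(235,178))],[.56,-.12,0])
    lid=fit('lid',[(T,(60,60,12),(250,172)),(T,(60,-60,12),(294.5,175)),(T,(-60,60,12),(247.2,215.5)),(T,(-60,-60,12),(291.5,218.5)),
     (T,(-77,0,16),(269,223.3)),
     (S,(60,60,12),(273,198.5)),(S,(60,-60,12),(291.7,231)),(S,(-60,-60,12),(251.7,245.7)),(S,(-60,60,12),(233.5,212))],[.6,-.38,0])
    pin=fit('pin',[(T,(143,0,12),(230,239.3)),(T,(35,0,12),(269.5,253.5)),(T,(-35,0,14),(293,262)),
     (S,(143,0,12),(205.3,209)),(S,(35,0,12),(208.3,241)),(S,(-35,0,12),(213,268)) ],[.42,-.4,1.6])
    for n,pts,p in(('box',[[a,b,65] for a in(-60,60) for b in(-60,60)]+[(-77,y,z) for y in(-54,-26,26,54) for z in(57,81)],box),('lid',[[a,b,12] for a in(-60,60) for b in(-60,60)]+[[a,b,52] for a in(-7,7) for b in(-38,38)]+[[-77-12,b,12] for b in(-22.5,22.5)],lid),('pin',[[35,12,24],[35,-12,24],[-35,12,24],[-35,-12,24],[143,0,12],[-35,12,0],[-35,-12,0]],pin)):
      for cam in(T,S):
        uv=proj(C[cam],W(p,np.array(pts)/1000)); im=C[cam]['pixels'][:,:,::-1]
        m=(uv.min(0)-15).astype(int); M=(uv.max(0)+15).astype(int); k=6
        im=cv2.resize(im[m[1]:M[1],m[0]:M[0]],None,fx=k,fy=k,interpolation=cv2.INTER_CUBIC)
        for q in uv: cv2.circle(im,tuple(((q+.5-m)*k).astype(int)),3,(0,0,255),1)
        cv2.imwrite(f'pics/ov_{n}_{cam}.png',im)
E
python3 fit.py; cd pics; python3 -c "
import cv2,numpy as np
for cam in('top','scene'):
    I=[cv2.imread(f'ov_{n}_{cam}.png') for n in('box','lid','pin')]
    h=max(i.shape[0] for i in I); I=[cv2.copyMakeBorder(i,0,h-i.shape[0],0,0,0) for i in I]
    J=np.hstack(I); s=min(1,800/J.shape[1]); print(J.shape); cv2.imwrite(f'ov_{cam}.png',J if 0 else cv2.resize(J,None,fx=s,fy=s))
"
```

```text
box [ 541.1 -126.2] -0.36
[[-0.9, -1.4], [0.2, -1.1], [0.4, -0.2], [0.1, -0.1], [0.4, -0.0], [0.2, 0.1], [0.7, -0.2], [0.2, 0.4], [-2.6, -0.3], [-2.3, 0.3], [-2.0, 2.6], [0.1, -2.9]]
   top [ 540.  -126.3] -0.63
   scene [ 543.8 -127.4] -0.22
lid [ 585.4 -380.9] -4.21
[[0.6, -0.8], [0.2, -0.2], [-0.3, -0.3], [0.4, 0.2], [0.0, -0.1], [-0.6, -0.6], [0.8, -0.8], [-1.2, 0.9], [-0.7, 0.1]]
   top [ 584.8 -380.3] -3.68
   scene [ 586.4 -381.6] -4.79
pin [ 420.6 -407.9] 71.11
[[-0.1, -0.3], [-0.7, -0.9], [1.2, -0.6], [-0.3, 0.7], [-0.0, 1.9], [-2.3, -0.9]]
   top [ 418.6 -407.5] 70.59
   scene [ 424.1 -407.9] 72.34
(522, 1530, 3)
(546, 1374, 3)
```

```bash
ls pics
```

```text
c1.png
c2.png
c3.png
c4.png
ov_box_scene.png
ov_box_top.png
ov_lid_scene.png
ov_lid_top.png
ov_pin_scene.png
ov_pin_top.png
ov_scene.png
ov_top.png
scene0.png
top0.png
```

View pics/ov_box_top.png

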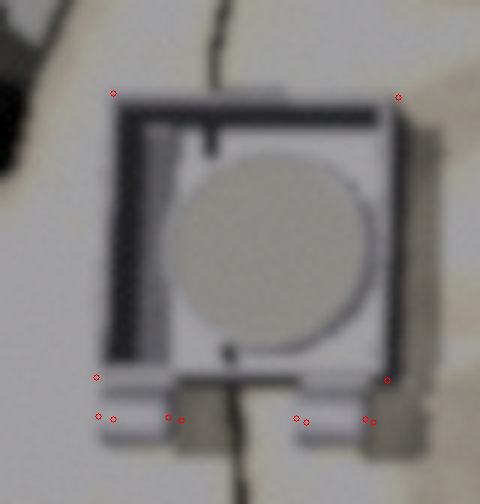

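View pics/ov_scene.png

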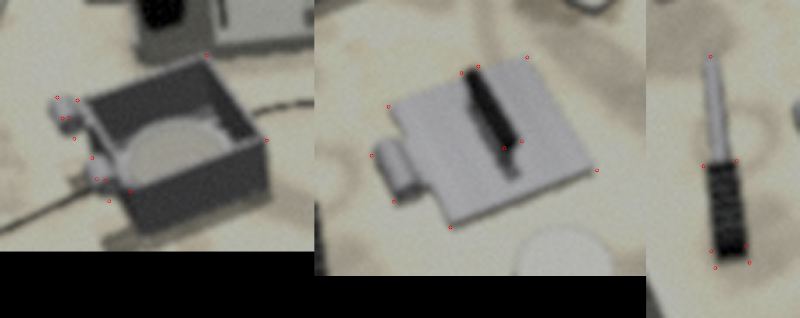

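View pics/ov_top.png

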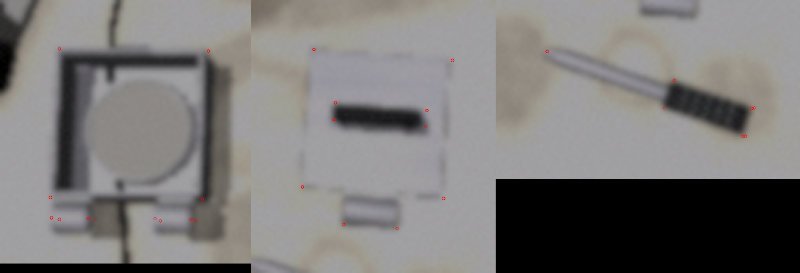

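```bash
cat >> h.py <<'E'
def tri(c1,a,c2,b):
    d1=ray(c1,*a);d2=ray(c2,*b);d1/=np.linalg.norm(d1);d2/=np.linalg.norm(d2)
    A=np.c_[d1,-d2];t=np.linalg.lstsq(A,c2['position']-c1['position'],rcond=None)[0]
    p,q=c1['position']+t[0]*d1,c2['position']+t[1]*d2
    return (p+q)/2,np.linalg.norm(p-q)
def go(o,pos,rpy,cmd=None):
    """shift and rotvec in tool axes from current (or given) pose"""
    p0,r0=(o['tool_pos'],o['tool_rot']) if cmd is None else cmd
    A=rot(r0); return A.T@(np.array(pos)-p0), R.from_matrix(A.T@rot(rpy)).as_rotvec()
E
python3 - <<'E'
from fit import *
c,s=C['top'],C['scene']
print('knob',tri(c,(128,190),s,(204,120)))
for z in(0,.1,.2,.3,.4): print(z,plane(c,75,212,z),plane(s,172,90,z))
crop(c,'c5.png',0,30,170,220,4); crop(s,'c6.png',100,0,290,150,4)
E
```

```text
knob (array([ 0.57941271, -0.02896681,  0.10573583]), np.float64(0.0021827197839090363))
0 [0.53693086 0.1401209  0.        ] [0.58631649 0.32186938 0.        ]
0.1 [0.52450583 0.0962632  0.1       ] [0.55161188 0.17323576 0.1       ]
0.2 [0.51208079 0.0524055  0.2       ] [0.51690726 0.02460215 0.2       ]
0.3 [0.49965576 0.0085478  0.3       ] [ 0.48220264 -0.12403147  0.3       ]
0.4 [ 0.48723072 -0.0353099   0.4       ] [ 0.44749802 -0.27266509  0.4       ]
```

View pics/c5.png

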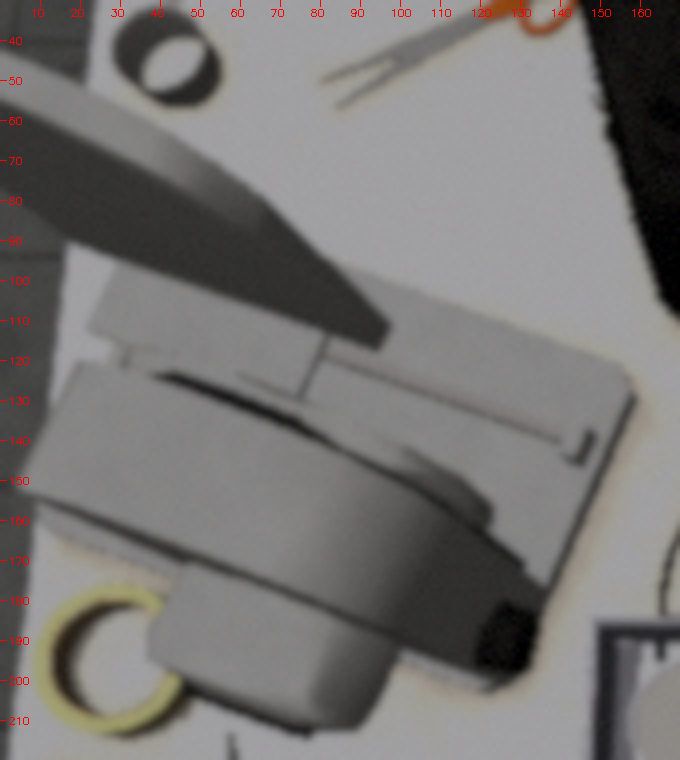

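View pics/c6.png

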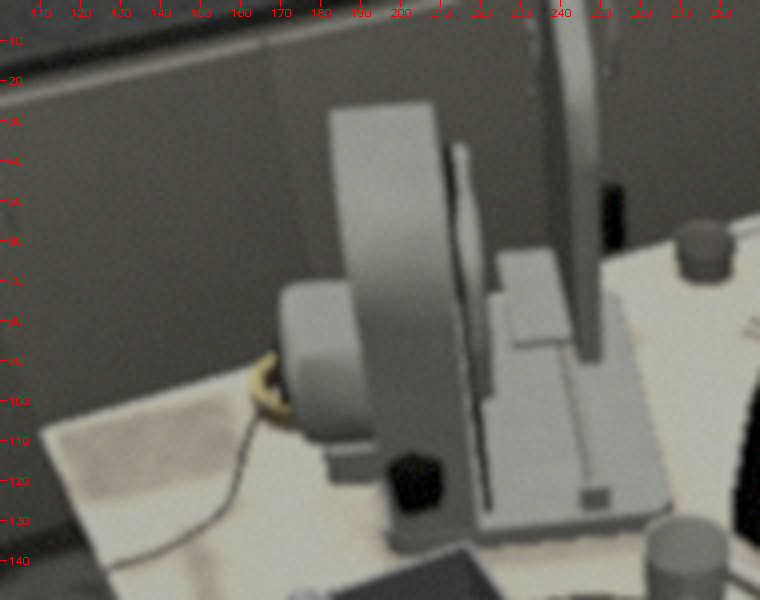

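Request:
send_rows:
  steps:
    - [[-0.036,0,-0.018],[0,0,-0.12],0.087]
    - [[-0.072,0,-0.036],[0,0,-0.24],0.087]
    - [[-0.108,0,-0.054],[0,0,-0.36],0.087]
    - [[-0.144,0,-0.072],[0,0,-0.48],0.087]
    - [[-0.18,0,-0.09],[0,0,-0.6],0.087]

```text
time_s: 0.82
tool_pos: [0.1248, 0.4513, 0.3132]
tool_rot: [180.0, 0.0, 109.3]
force: [0.3, 0.5, 0.8]
grip_width: 0.0869
```

Request:
send_rows:
  steps:
    - [[-0.005,-0.003,0],[0,0,-0.12],0.087]
    - [[-0.01,-0.006,0],[0,0,-0.24],0.087]
    - [[-0.015,-0.01,0],[0,0,-0.36],0.087]
    - [[-0.02,-0.013,0],[0,0,-0.48],0.087]
    - [[-0.023,-0.016,0],[0,0,-0.6],0.087]

```text
time_s: 1.23
tool_pos: [0.1177, 0.4255, 0.313]
tool_rot: [179.9, -0.0, 143.6]
force: [-0.3, 0.3, -0.2]
grip_width: 0.0866
```

Request:
send_rows:
  steps:
    - [[-0.0364,0.0121,0],[0,0,0.0873],0.087]
    - [[-0.0738,0.0212,0],[0,0,0.1745],0.087]
    - [[-0.1118,0.0268,0],[0,0,0.2618],0.087]
    - [[-0.1501,0.0291,0],[0,0,0.3491],0.087]
    - [[-0.1885,0.0281,0],[0,0,0.4363],0.087]

```text
time_s: 1.65
tool_pos: [0.2871, 0.335, 0.3127]
tool_rot: [180.0, -0.0, 118.1]
force: [0.2, 0.3, 0.3]
grip_width: 0.0868
```

Request:
send_rows:
  steps:
    - [[-0.0364,0.0121,0],[0,0,0.0873],0.087]
    - [[-0.0738,0.0212,0],[0,0,0.1745],0.087]
    - [[-0.1118,0.0268,0],[0,0,0.2618],0.087]
    - [[-0.1501,0.0291,0],[0,0,0.3491],0.087]
    - [[-0.1885,0.0281,0],[0,0,0.4363],0.087]

```text
time_s: 2.07
tool_pos: [0.4007, 0.1816, 0.3127]
tool_rot: [180.0, -0.0, 93.0]
force: [1.0, 0.4, -0.3]
grip_width: 0.087
```

Request:
send_rows:
  steps:
    - [[-0.0364,0.0121,0],[0,0,0.0873],0.087]
    - [[-0.0738,0.0212,0],[0,0,0.1745],0.087]
    - [[-0.1118,0.0268,0],[0,0,0.2618],0.087]
    - [[-0.1501,0.0291,0],[0,0,0.3491],0.087]
    - [[-0.1885,0.0281,0],[0,0,0.4363],0.087]

```text
time_s: 2.48
tool_pos: [0.4388, -0.0053, 0.3127]
tool_rot: [180.0, -0.0, 68.0]
force: [0.2, -0.6, 1.2]
grip_width: 0.0868
```

Request:
send_rows:
  steps:
    - [[-0.0364,0.0121,0],[0,0,0.0873],0.087]
    - [[-0.0738,0.0212,0],[0,0,0.1745],0.087]
    - [[-0.1118,0.0268,0],[0,0,0.2618],0.087]
    - [[-0.1501,0.0291,0],[0,0,0.3491],0.087]
    - [[-0.1885,0.0281,0],[0,0,0.4363],0.087]

```text
time_s: 2.9
tool_pos: [0.3944, -0.1908, 0.3127]
tool_rot: [180.0, -0.1, 43.0]
force: [0.9, -0.4, 0.5]
grip_width: 0.0869
```

Run:
```python
from cell import env
from h import *
o=env.get_obs(); print(o['tool_pos'],o['tool_rot'],o['qpos'].round(1))
print(go(o,[.5854,-.381,.15],[180,0,-4.1]))
```

```text
[ 0.39437078 -0.19075369  0.31270582] [ 1.79964519e+02 -5.15996653e-02  4.30415659e+01] [-25.4 -15.1  39.5 103.8   9.5  87.9  55.9]
(array([0.00962026, 0.2693253 , 0.16288137]), array([ 2.13442018e-04, -1.10395525e-03,  8.22775177e-01]))
```

Request:
send_rows:
  steps:
    - [[0.001,0.034,0.018],[0,0,0.1],0.087]
    - [[0.002,0.068,0.036],[0,0,0.2],0.087]
    - [[0.003,0.102,0.054],[0,0,0.3],0.087]
    - [[0.005,0.136,0.072],[0,0,0.4],0.087]
    - [[0.006,0.17,0.09],[0,0,0.5],0.087]

```text
time_s: 3.32
tool_pos: [0.5177, -0.3092, 0.2221]
tool_rot: [180.0, -0.1, 14.5]
force: [0.1, 0.8, 1.2]
grip_width: 0.0868
```

Run:
```python
from cell import env
from h import *
o=env.get_obs(); print(o['tool_pos'],o['tool_rot'],o['qpos'].round(1))
print(go(o,[.5854,-.381,.13],[180,0,-4.1]))
```

```text
[ 0.51765421 -0.30922854  0.2220994 ] [ 1.79969707e+02 -1.00070414e-01  1.44591249e+01] [-15.3  17.4  53.6  91.9 -14.3  77.8  54.5]
(array([0.04751852, 0.08636482, 0.09222821]), array([ 2.41206283e-04, -1.81688919e-03,  3.23917284e-01]))
```

Request:
send_rows:
  steps:
    - [[0.0119,0.0216,0.023],[0,0,0.08],0.087]
    - [[0.0238,0.0432,0.046],[0,0,0.16],0.087]
    - [[0.0357,0.0648,0.069],[0,0,0.24],0.087]
    - [[0.0475,0.0864,0.092],[0,0,0.324],0.087]
    - [[0.0475,0.0864,0.092],[0,0,0.324],0.087]

```text
time_s: 3.73
tool_pos: [0.5831, -0.3807, 0.1223]
tool_rot: [180.0, 0.6, -4.1]
force: [-1.8, 1.6, -1.6]
grip_width: 0.0869
```

```bash
cat > look.py <<'E'
import sys
from cell import env
from h import *
o=env.get_obs(); print(o['time_s'],o['tool_pos'].round(4),o['tool_rot'].round(2),o['force'].round(1),o['grip_width'].round(4))
for a in sys.argv[1:]:
    n,cam,x0,y0,x1,y1,s=a.split(','); crop(env.read_camera(cam),n+'.png',int(x0),int(y0),int(x1),int(y1),int(s))
E
python3 look.py d1,top,200,150,320,260,6 d2,scene,200,150,310,260,7
```

```text
Traceback (most recent call last):
  File "look.py", line 4, in <module>
    o=env.get_obs(); print(o['time_s'],o['tool_pos'].round(4),o['tool_rot'].round(2),o['force'].round(1),o['grip_width'].round(4))
                                                                                                         ^^^^^^^^^^^^^^^^^^^^^
AttributeError: 'float' object has no attribute 'round'
```

```bash
sed -i "s/o\['grip_width'\].round(4)/round(o['grip_width'],4)/" look.py
python3 look.py d1,top,200,120,320,220,6 d2,scene,200,110,310,230,6;python3 look.py
```

```text
3.7333 [ 0.5831 -0.3807  0.1223] [180.     0.57  -4.12] [-1.8  1.6 -1.6] 0.0869
3.8333 [ 0.583  -0.3801  0.1283] [-179.99    0.25   -3.89] [-0.5 -0.2  1.3] 0.0873
```

View pics/d1.png

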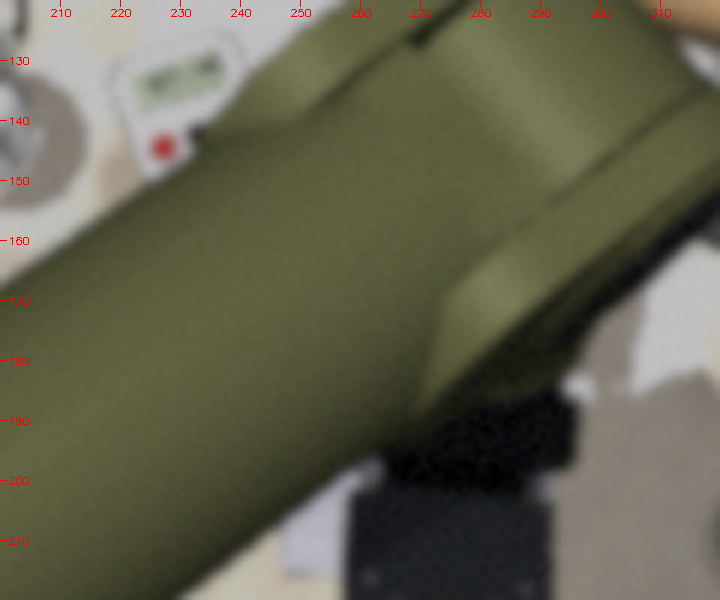

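View pics/d2.png

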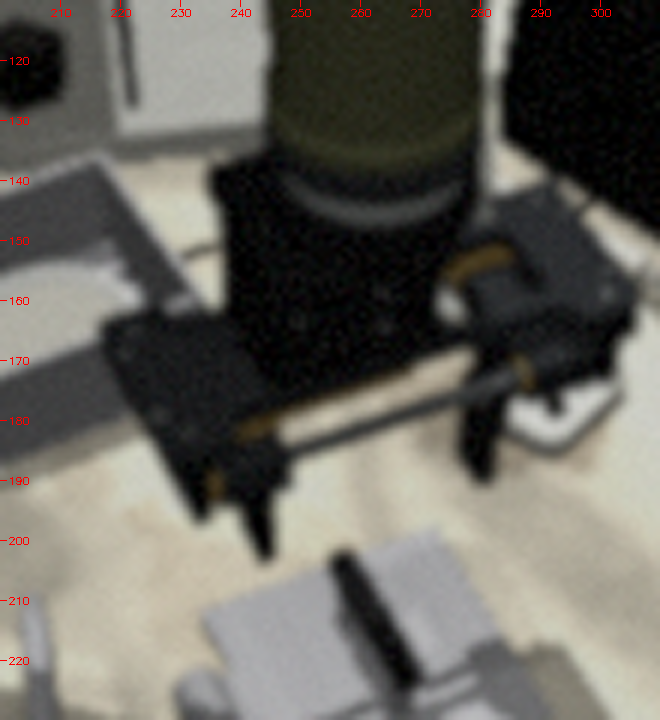

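Run:
```python
from cell import env
from h import *
o=env.get_obs(); c=env.read_camera('scene')
A=rot(o['tool_rot']);p=o['tool_pos']
print(proj(c,[p+A@[-.0505,0,0],p+A@[.0505,0,0]]), proj(c,[[.5854,-.381,.044]]))
o=env.get_obs();print(go(o,[.5854,-.381,.0255],[180,0,-4.1]))
```

```text
[[242.0140354  199.91509211]
 [279.76237901 186.53899233]] [[262.07770528 213.81936531]]
(array([0.00208843, 0.00075228, 0.10499761]), array([0.00010365, 0.00092385, 0.00398621]))
```

Request:
send_rows:
  steps:
    - [[0.002,0.001,0.025],[0,0,0.003],0.087]
    - [[0.002,0.001,0.05],[0,0,0.003],0.087]
    - [[0.002,0.001,0.075],[0,0,0.003],0.087]
    - [[0.002,0.001,0.093],[0,0,0.003],0.087]
    - [[0.002,0.001,0.104],[0,0,0.003],0.087]

```text
time_s: 4.3
tool_pos: [0.5859, -0.3797, 0.027]
tool_rot: [-179.9, -0.1, -4.0]
force: [0.0, 1.0, -0.9]
grip_width: 0.0871
```

```bash
python3 look.py d3,scene,200,110,310,250,5
```

```text
4.3 [ 0.5859 -0.3797  0.027 ] [-1.7991e+02 -9.0000e-02 -3.9900e+00] [ 0.   1.  -0.9] 0.0871
```

View pics/d3.png

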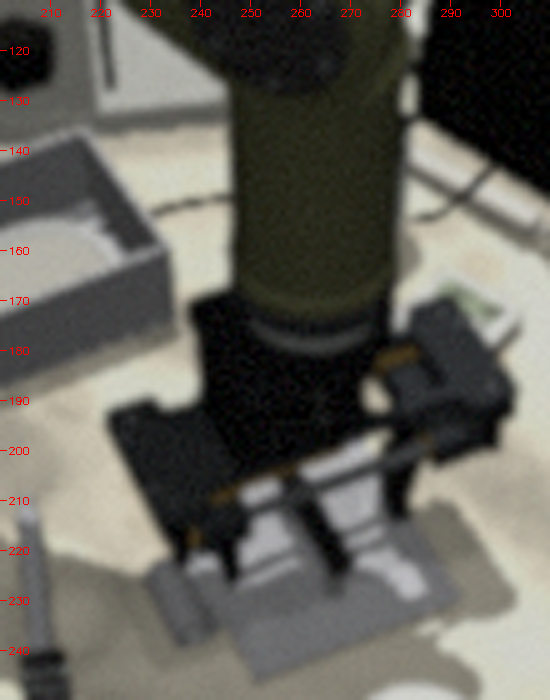

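Request:
send_rows:
  steps:
    - [[0,0,0.001],[0,0,0],0.06]
    - [[0,0,0.001],[0,0,0],0.03]
    - [[0,0,0.001],[0,0,0],0]
    - [[0,0,0.001],[0,0,0],0]
    - [[0,0,0.001],[0,0,0],0]
  grip_force: 25

```text
time_s: 4.77
tool_pos: [0.5863, -0.3815, 0.0268]
tool_rot: [180.0, -0.1, -4.1]
force: [-0.7, -0.0, 0.4]
grip_width: 0.0617
```

Request:
send_rows:
  steps:
    - [[0,0,0],[0,0,0],0]
    - [[0,0,0],[0,0,0],0]
    - [[0,0,0],[0,0,0],0]
    - [[0,0,0],[0,0,0],0]
    - [[0,0,0],[0,0,0],0]
  grip_force: 40

```text
time_s: 5.18
tool_pos: [0.5857, -0.3811, 0.0255]
tool_rot: [-180.0, 0.0, -4.1]
force: [0.2, -0.7, -0.0]
grip_width: 0.0283
```

Request:
send_rows:
  steps:
    - [[0,0,0],[0,0,0],0]
    - [[0,0,0],[0,0,0],0]
    - [[0,0,0],[0,0,0],0]
    - [[0,0,0],[0,0,0],0]
    - [[0,0,0],[0,0,0],0]

```text
time_s: 5.6
tool_pos: [0.5859, -0.3812, 0.0255]
tool_rot: [180.0, -0.0, -4.1]
force: [1.2, -1.1, -0.5]
grip_width: 0.0134
```

Request:
send_rows:
  steps:
    - [[0,0,0],[0,0,0],0]
    - [[0,0,-0.005],[0,0,0],0]
    - [[0,0,-0.02],[0,0,0],0]
    - [[0,0,-0.04],[0,0,0],0]
    - [[0,0,-0.06],[0,0,0],0]

```text
time_s: 6.02
tool_pos: [0.5851, -0.381, 0.0867]
tool_rot: [-180.0, 0.1, -4.1]
force: [1.4, -0.6, -1.4]
grip_width: 0.0137
```

```bash
python3 look.py d4,scene,200,110,310,250,5; python3 look.py; python3 -c "
from h import *
from cell import env
o=env.get_obs();print(o['wrist_torque'],o['qpos'].round(1));print(go(o,[.535,-.127,.17],[180,0,-.4]))"
```

```text
6.0167 [ 0.5851 -0.381   0.0867] [-1.7998e+02  7.0000e-02 -4.1000e+00] [ 1.4 -0.6 -1.4] 0.0137
6.0667 [ 0.5872 -0.383   0.092 ] [179.84  -0.31  -4.1 ] [ 0.4 -1.4  0.8] 0.0131
[-0.22572258 -0.04074593  0.03433098] [ -3.4  37.3  50.3  85.4 -29.7  70.8  46.7]
(array([-0.06997436, -0.25140464, -0.07915109]), array([ 0.00304187, -0.00534332, -0.06452614]))
```

View pics/d4.png

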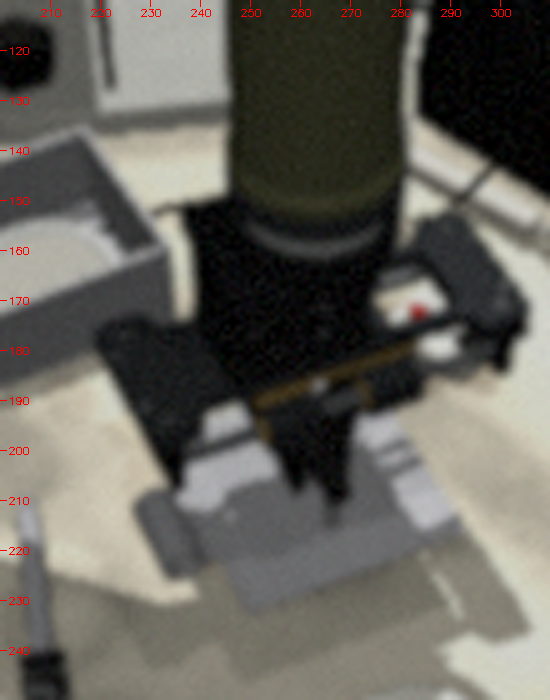

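Run:
```python
from cell import env
import cv2,numpy as np
a=env.read_camera('top')['pixels'];b=env.read_camera('scene')['pixels']
cv2.imwrite('pics/e1.png',cv2.resize(np.hstack([a,b])[:,:,::-1],(800,300),interpolation=cv2.INTER_AREA))
```

```text
(no output)
```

View pics/e1.png

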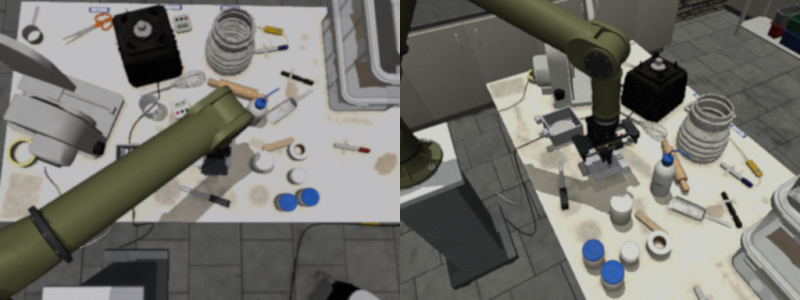

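Run:
```python
from cell import env
from h import *
c=env.read_camera('top');s=env.read_camera('scene')
print('elbow',tri(c,(292,125),s,(270,62)))
# housing top ray
for u,v in((185,28),(208,26),(195,72)):
    d=ray(s,u,v);
    for y in(0,.05,.1,.2): print((u,v),y,s['position']+d*(y-s['position'][1])/d[1])
for z in(.1,.2,.3,.35): print(z,[plane(c,u,v,z).round(2)[:2] for u,v in((20,150),(100,200),(135,180),(70,125))])
cv2.imwrite('pics/e2.png',cv2.resize(s['pixels'][:230,:330,::-1],None,fx=2.4,fy=2.4))
```

```text
elbow (array([ 0.60587236, -0.38641744,  0.47548805]), np.float64(0.019698104019224363))
(185, 28) 0 [0.57612052 0.         0.37446062]
(185, 28) 0.05 [0.59151024 0.05       0.34985223]
(185, 28) 0.1 [0.60689996 0.1        0.32524384]
(185, 28) 0.2 [0.63767941 0.2        0.27602705]
(208, 26) 0 [0.63727607 0.         0.36523398]
(208, 26) 0.05 [0.6561635  0.05       0.34009788]
(208, 26) 0.1 [0.67505094 0.1        0.31496178]
(208, 26) 0.2 [0.71282581 0.2        0.26468959]
(195, 72) 0 [0.58454065 0.         0.25000164]
(195, 72) 0.05 [0.60041195 0.05       0.21827498]
(195, 72) 0.1 [0.61628325 0.1        0.18654831]
(195, 72) 0.2 [0.64802585 0.2        0.12309498]
0.1 [array([0.68, 0.24]), array([0.55, 0.04]), array([ 0.6 , -0.04]), array([0.74, 0.13])]
0.2 [array([0.65, 0.18]), array([0.54, 0.  ]), array([ 0.58, -0.07]), array([0.71, 0.08])]
0.3 [array([0.62, 0.12]), array([ 0.52, -0.04]), array([ 0.56, -0.1 ]), array([0.67, 0.03])]
0.35 [array([0.61, 0.1 ]), array([ 0.52, -0.06]), array([ 0.55, -0.12]), array([0.66, 0.01])]
```

View pics/e2.png

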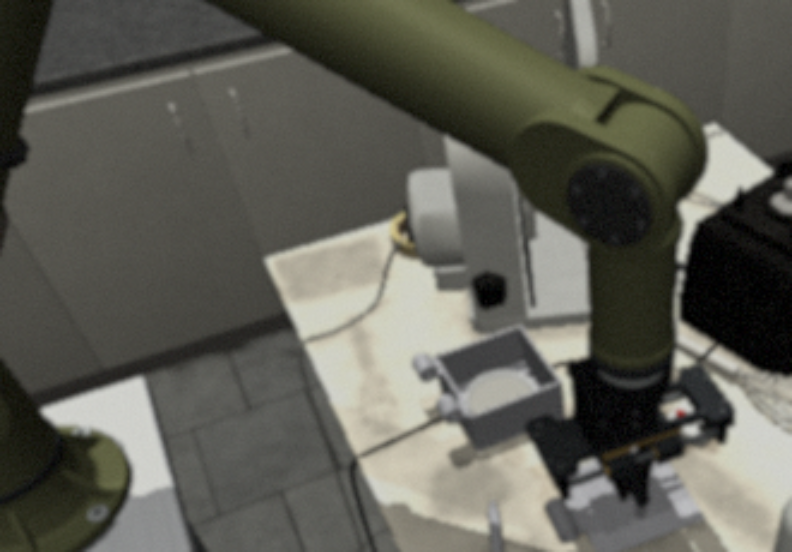

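Request:
send_rows:
  steps:
    - [[-0.005,-0.01,-0.03],[0,0,-0.01],0]
    - [[-0.012,-0.04,-0.05],[0,0,-0.02],0]
    - [[-0.022,-0.08,-0.055],[0,0,-0.03],0]
    - [[-0.032,-0.12,-0.055],[0,0,-0.04],0]
    - [[-0.042,-0.155,-0.055],[0,0,-0.05],0]

```text
time_s: 6.68
tool_pos: [0.5539, -0.2207, 0.1394]
tool_rot: [-179.9, 0.1, -1.2]
force: [0.6, 1.1, -2.0]
grip_width: 0.0134
```

Request:
send_rows:
  steps:
    - [[-0.007,-0.028,0],[0,0,-0.005],0]
    - [[-0.013,-0.053,0],[0,0,-0.01],0]
    - [[-0.018,-0.075,0],[0,0,-0.0145],0]
    - [[-0.0215,-0.09,0],[0,0,-0.0145],0]
    - [[-0.023,-0.096,0],[0,0,-0.0145],0]

```text
time_s: 7.1
tool_pos: [0.5328, -0.1233, 0.1392]
tool_rot: [-179.9, 0.2, -0.1]
force: [-0.3, 0.0, -1.5]
grip_width: 0.0137
```

```bash
python3 look.py; python3 look.py f1,scene,150,80,280,210,6 f2,top,120,130,240,260,5;python3 look.py
```

```text
7.1 [ 0.5328 -0.1233  0.1392] [-1.7986e+02  1.5000e-01 -1.5000e-01] [-0.3  0.  -1.5] 0.0137
7.1 [ 0.5328 -0.1233  0.1392] [-1.7986e+02  1.5000e-01 -1.5000e-01] [-0.3  0.  -1.5] 0.0137
7.2 [ 0.5333 -0.1256  0.1398] [-1.7995e+02  8.0000e-02 -2.3000e-01] [-0.5 -0.2 -1.9] 0.0138
```

View pics/f1.png

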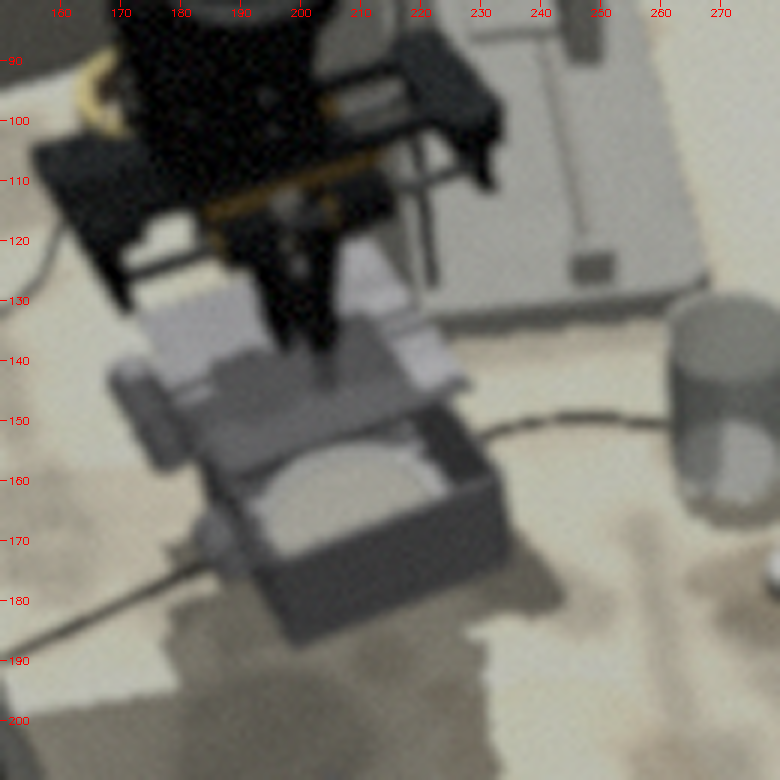

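View pics/f2.png

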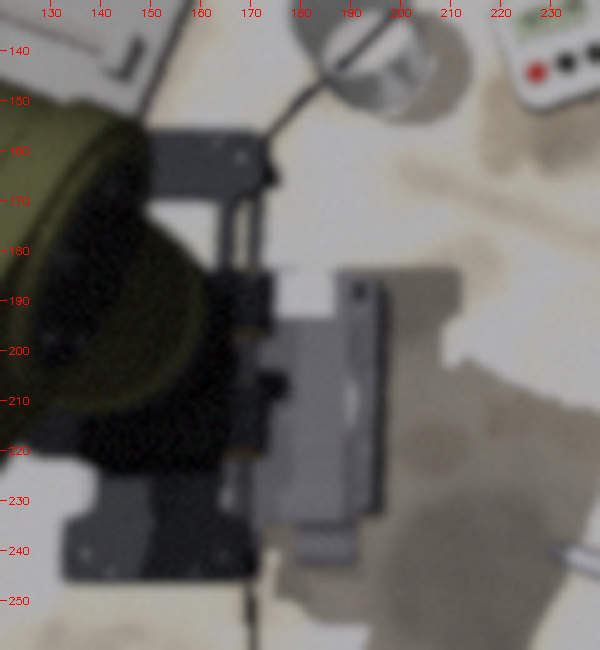

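```bash
cat > ov.py <<'E'
import sys
from cell import env
from h import *
def W(p,P,z0=0):
    c,s=np.cos(np.radians(p[2])),np.sin(np.radians(p[2])); P=np.array(P,float)/1000
    return np.c_[p[0]+c*P[:,0]-s*P[:,1],p[1]+s*P[:,0]+c*P[:,1],P[:,2]+z0]
def sq(h,z): return [[h,h,z],[h,-h,z],[-h,-h,z],[-h,h,z],[h,h,z]]
def ring(x,y,z,r,n=40): return [[x+r*np.cos(t),y,z+r*np.sin(t)] for t in np.linspace(0,2*np.pi,n)]
def boxm(p):
    L=[sq(60,65),sq(56,65),sq(60,0),[[60,-60,0],[60,-60,65]],[[-60,-60,0],[-60,-60,65]]]
    for y in(-54,-26,26,54): L.append(ring(-77,y,69,12))
    L.append(ring(-77,-54,69,8.25))
    return [W(p,l) for l in L]
def lidm(p,zu):  # zu world z of lid_under
    L=[sq(60,0),sq(60,4)]+[ring(-77,y,4,12) for y in(-22.5,22.5)]
    L+=[[[7,38,44],[7,-38,44],[-7,-38,44],[-7,38,44],[7,38,44]]]
    return [W(p,l,zu) for l in L]
def draw(cam,mods,name,x0,y0,x1,y1,s,c=None):
    c=c or env.read_camera(cam); im=cv2.resize(c['pixels'][y0:y1,x0:x1,::-1],None,fx=s,fy=s,interpolation=cv2.INTER_CUBIC)
    for col,M in mods:
        for l in M:
            uv=((proj(c,l)+OFF-[x0,y0])*s*8).astype(np.int32)
            cv2.polylines(im,[uv.reshape(-1,1,2)],False,col,1,cv2.LINE_AA,3)
    cv2.imwrite('pics/'+name+'.png',im)
OFF=.5
E
python3 - <<'E'
from ov import *
o=env.get_obs(); p=o['tool_pos']; print(p,o['tool_rot'])
lid=(p[0],p[1],o['tool_rot'][2]); M=[((0,0,255),boxm((.541,-.1265,-.4))),((0,255,0),lidm(lid,p[2]+.0185-.036))]
draw('scene',M,'g1',150,110,245,200,8); draw('top',M,'g2',140,170,225,255,8)
E
```

```text
[ 0.53331434 -0.12555196  0.13978089] [-1.79951609e+02  7.95901045e-02 -2.34875389e-01]
```

View pics/g1.png

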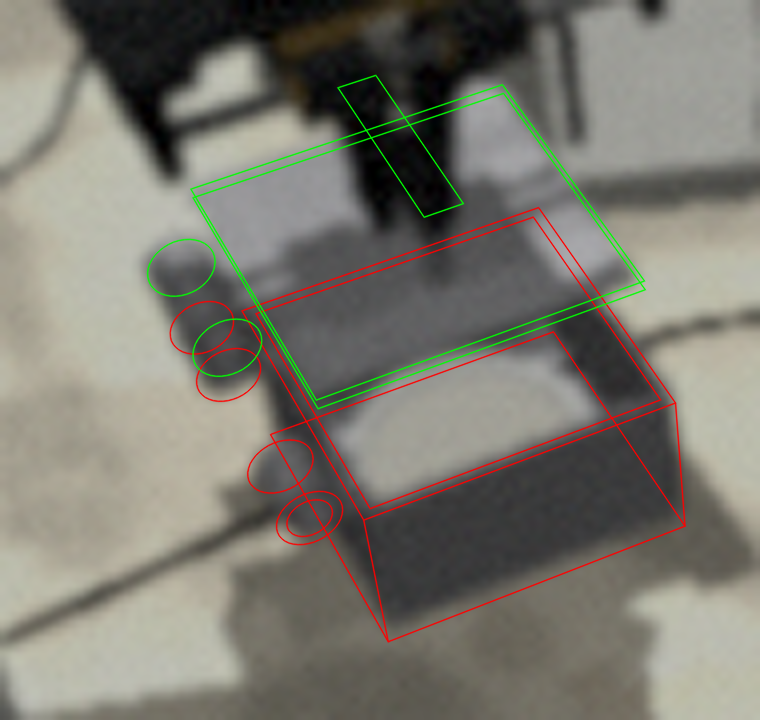

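View pics/g2.png

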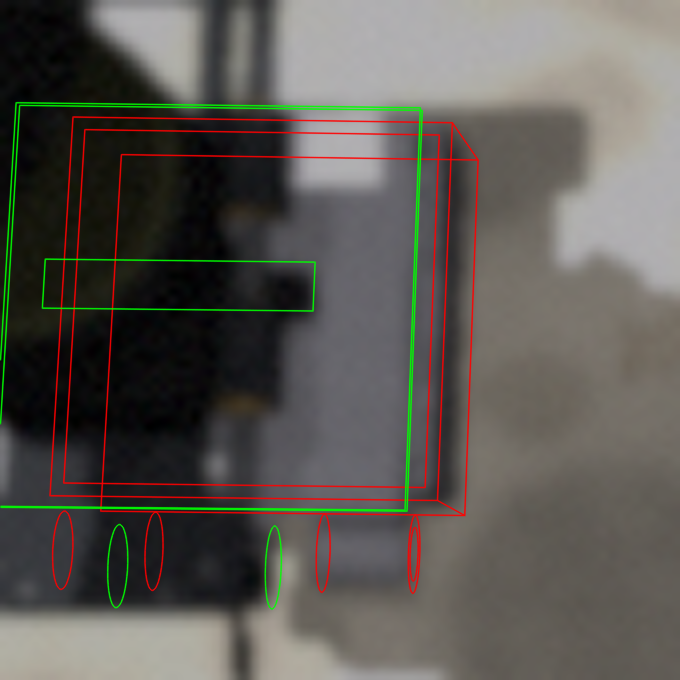

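Run:
```python
from ov import *
c=env.read_camera('scene'); 
for n,f in(('g3',None),):
    c['pixels']=cv2.imread('pics/scene0.png')[:,:,::-1]
    p=c['pixels'].astype(float); c['pixels']=np.clip(255*(p/255)**.6*1.1,0,255).astype(np.uint8)
    draw('scene',[((0,0,255),boxm((.541,-.1265,-.4)))],'g3',165,125,245,200,10,c)
    draw('scene',[],'g3b',165,125,245,200,10,c)
    t=env.read_camera('top'); t['pixels']=cv2.imread('pics/top0.png')[:,:,::-1]
    draw('top',[((0,0,255),boxm((.541,-.1265,-.4)))],'g4',140,175,210,250,8,t)
```

```text
(no output)
```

View pics/g3.png

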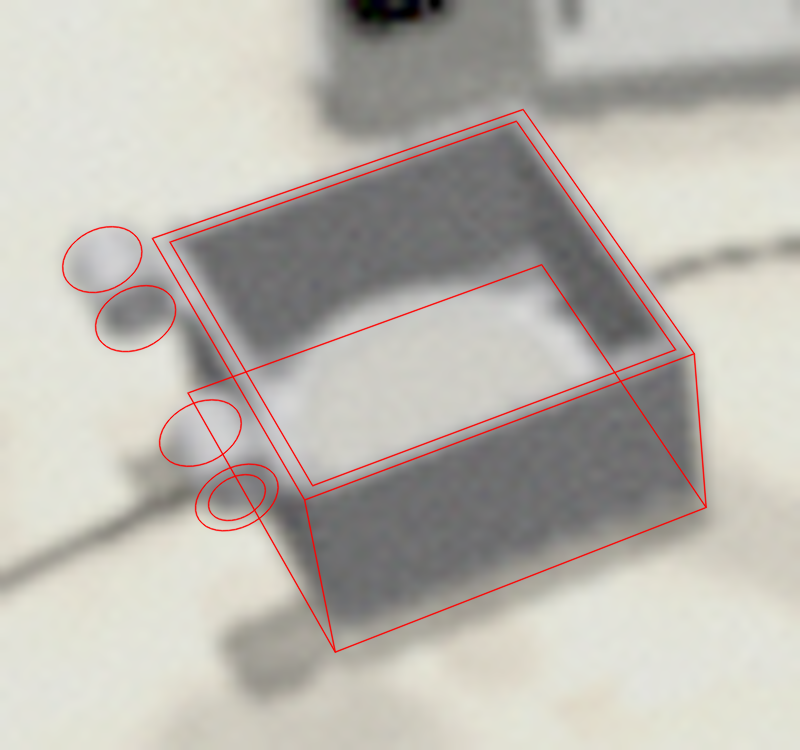

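View pics/g3b.png

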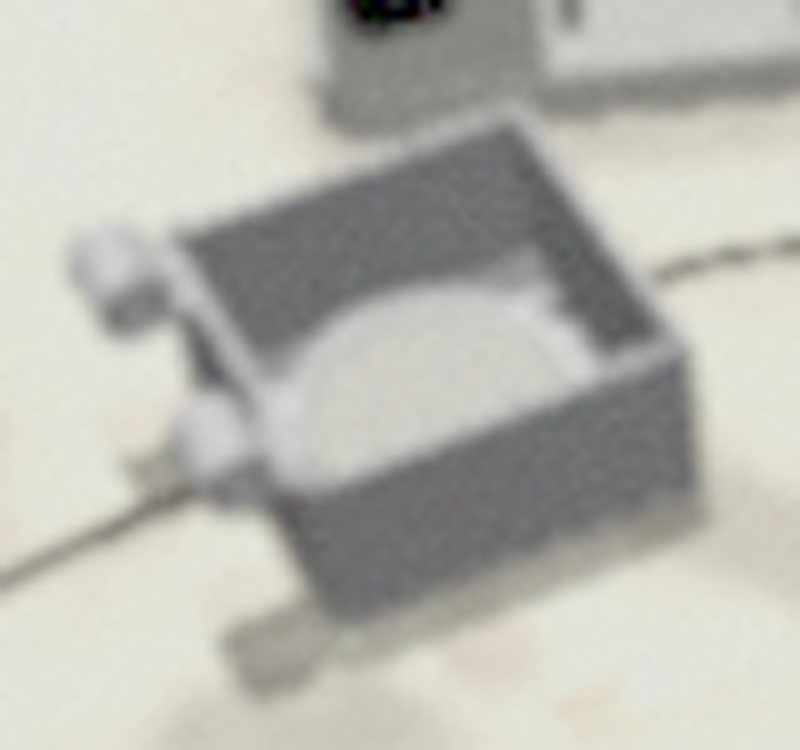

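View pics/g4.png

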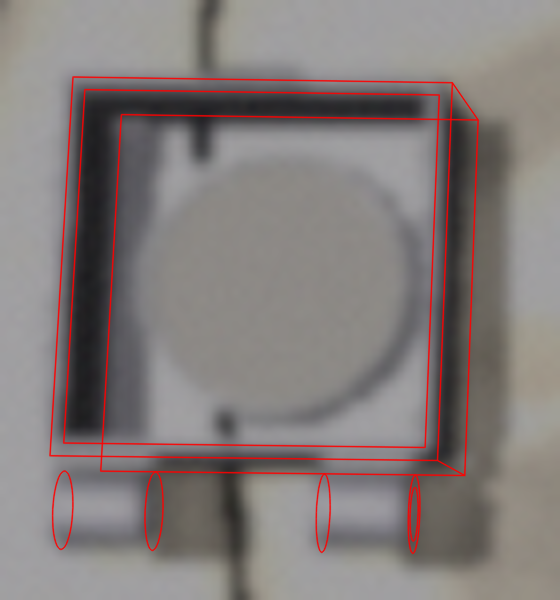

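Run:
```python
from ov import *
c=env.read_camera('top');s=env.read_camera('scene')
# centre-convention pixel = read/scale + off - .5
T=lambda x,y:(140+x/8-.5,175+y/8-.5); S=lambda x,y:(165+x/10-.5,125+y/10-.5)
pr=[('BL',T(75,84),S(515,108)),('BR',T(452,88),S(690,345)),('FR',T(440,460),S(290,492)),('FL',T(56,455),S(165,238)),
('bFR',T(455,465),S(335,618)),('bBR',T(465,122),S(698,492))]
for n,a,b in pr: print(n,[(x*1000).round(1) for x in tri(c,a,s,b)])
```

```text
BL [array([598.4, -68.6,  68. ]), np.float64(0.1)]
BR [array([ 598.5, -187.8,   69.8]), np.float64(1.4)]
FR [array([ 478.5, -187.5,   71.2]), np.float64(3.4)]
FL [array([483. , -68.6,  65.8]), np.float64(3.2)]
bFR [array([ 483. , -184.5,   12.1]), np.float64(0.0)]
bBR [array([ 599.5, -183.2,    3.6]), np.float64(1.0)]
```

```bash
python3 - <<'E'
from ov import *
c=env.read_camera('top');s=env.read_camera('scene')
c['pixels']=cv2.imread('pics/top0.png')[:,:,::-1];s['pixels']=cv2.imread('pics/scene0.png')[:,:,::-1]
M=[((0,0,255),lidm((.5857,-.381,-4.1),.008))]
draw('top',M,'g5',240,165,300,235,10,c); draw('scene',M,'g6',225,190,300,255,10,s)
E
cd pics; python3 -c "
import cv2,numpy as np
a=cv2.imread('g5.png');b=cv2.imread('g6.png');print(a.shape,b.shape)"
```

```text
(700, 600, 3) (650, 750, 3)
```

View pics/g5.png

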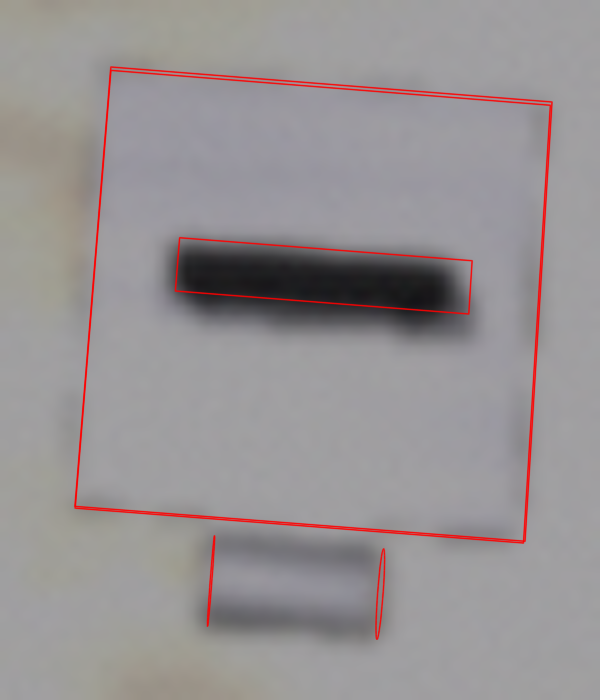

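View pics/g6.png

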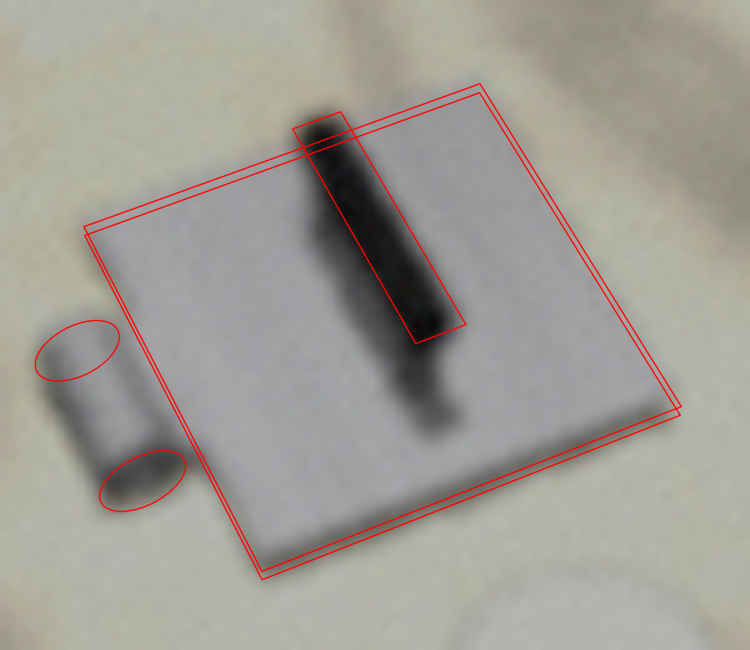

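Request:
send_rows:
  steps:
    - [[0.002,0.0005,0.004],[0,0,0],0]
    - [[0.004,0.001,0.01],[0,0,0],0]
    - [[0.006,0.0015,0.018],[0,0,0],0]
    - [[0.0082,0.0019,0.025],[0,0,0],0]
    - [[0.0082,0.0019,0.027],[0,0,0],0]

```text
time_s: 8.02
tool_pos: [0.5415, -0.1288, 0.1117]
tool_rot: [180.0, 0.1, -0.4]
force: [-0.2, -0.4, -2.7]
grip_width: 0.0136
```

Run:
```python
from ov import *
env.read_camera('scene'); o=env.get_obs(); p=o['tool_pos']; print(p,o['tool_rot'],o['force'])
lid=(p[0],p[1],o['tool_rot'][2]); M=[((0,0,255),boxm((.541,-.1265,-.4))),((0,255,0),lidm(lid,p[2]+.0185-.036))]
draw('scene',[],'h1',160,115,240,195,10); draw('top',M,'h2',140,170,225,255,8)
```

```text
[ 0.54124959 -0.12887177  0.1118723 ] [ 1.79972909e+02  1.52760508e-01 -3.83663042e-01] [-0.09979485 -0.12328124 -3.66020275]
```

View pics/h1.png

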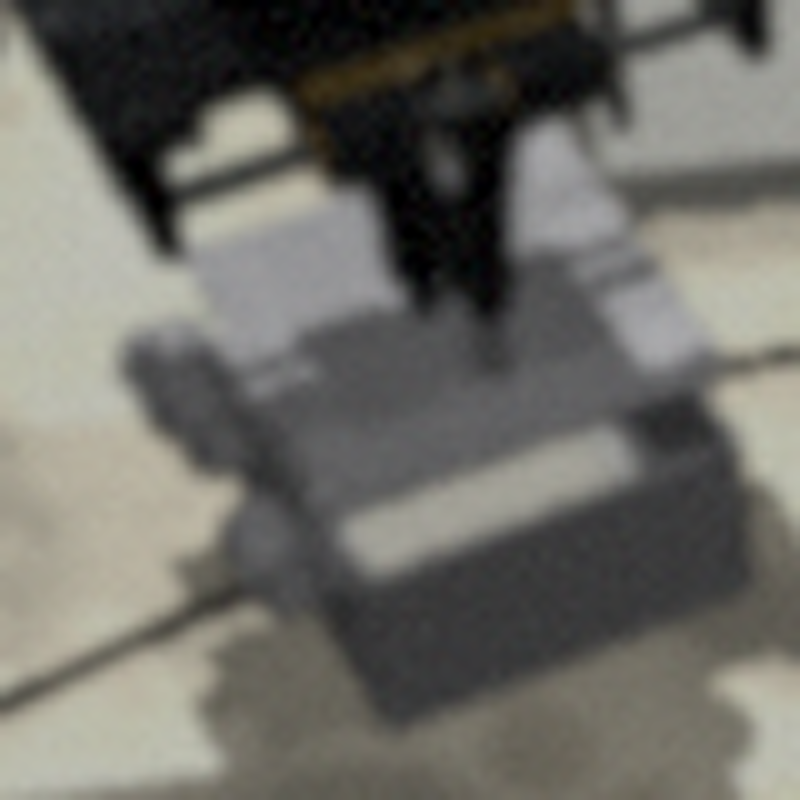

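View pics/h2.png

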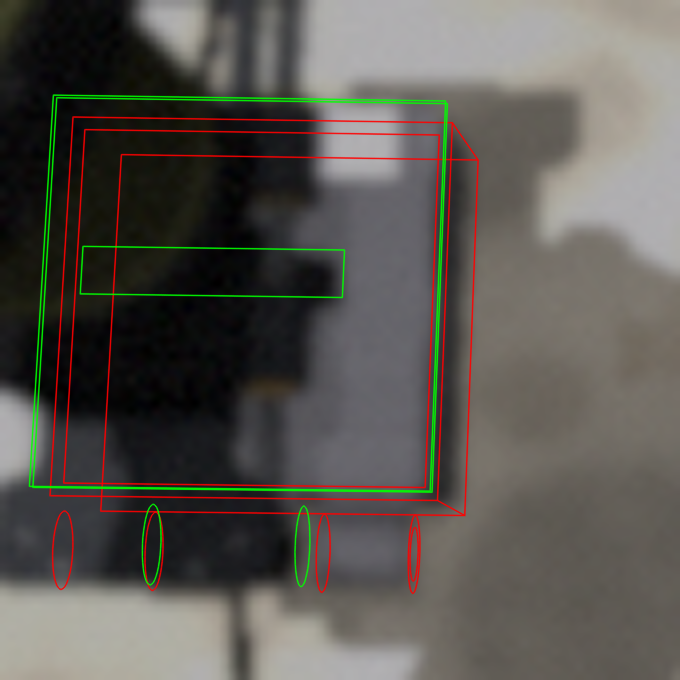

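Request:
send_rows:
  steps:
    - [[0,-0.001,0.005],[0,0,0],0]
    - [[0,-0.001,0.01],[0,0,0],0]
    - [[0,-0.001,0.015],[0,0,0],0]
    - [[0,-0.001,0.019],[0,0,0],0]
    - [[0,-0.001,0.022],[0,0,0],0]

```text
time_s: 8.58
tool_pos: [0.5418, -0.1278, 0.0909]
tool_rot: [-180.0, 0.0, -0.4]
force: [-0.2, -0.2, -2.0]
grip_width: 0.0134
```

Request:
send_rows:
  steps:
    - [[0,0,0.002],[0,0,0],0]
    - [[0,0,0.004],[0,0,0],0]
    - [[0,0,0.005],[0,0,0],0]
    - [[0,0,0.006],[0,0,0],0]
    - [[0,0,0.006],[0,0,0],0]

```text
time_s: 9.0
tool_pos: [0.5421, -0.128, 0.0855]
tool_rot: [-180.0, -0.0, -0.4]
force: [0.9, -0.5, -2.4]
grip_width: 0.0134
```

Request:
send_rows:
  steps:
    - [[0,0,0.001],[0,0,0],0]
    - [[0,0,0.002],[0,0,0],0]
    - [[0,0,0.003],[0,0,0],0]
    - [[0,0,0.0035],[0,0,0],0]
    - [[0,0,0.0035],[0,0,0],0]

```text
time_s: 9.42
tool_pos: [0.5422, -0.128, 0.0825]
tool_rot: [-180.0, -0.0, -0.4]
force: [-1.1, 1.3, 2.4]
grip_width: 0.0138
```

Run:
```python
from ov import *
draw('scene',[],'i1',160,115,240,195,10); draw('top',[],'i2',140,170,225,255,8)
o=env.get_obs(); print(o['tool_pos'],o['force'],o['wrist_torque'],o['time_s'])
```

```text
[ 0.54216875 -0.12794024  0.0824217 ] [-1.82487166  1.13971319  2.8668708 ] [ 0.08090484  0.44847852 -0.05012845] 9.5167
```

View pics/i1.png

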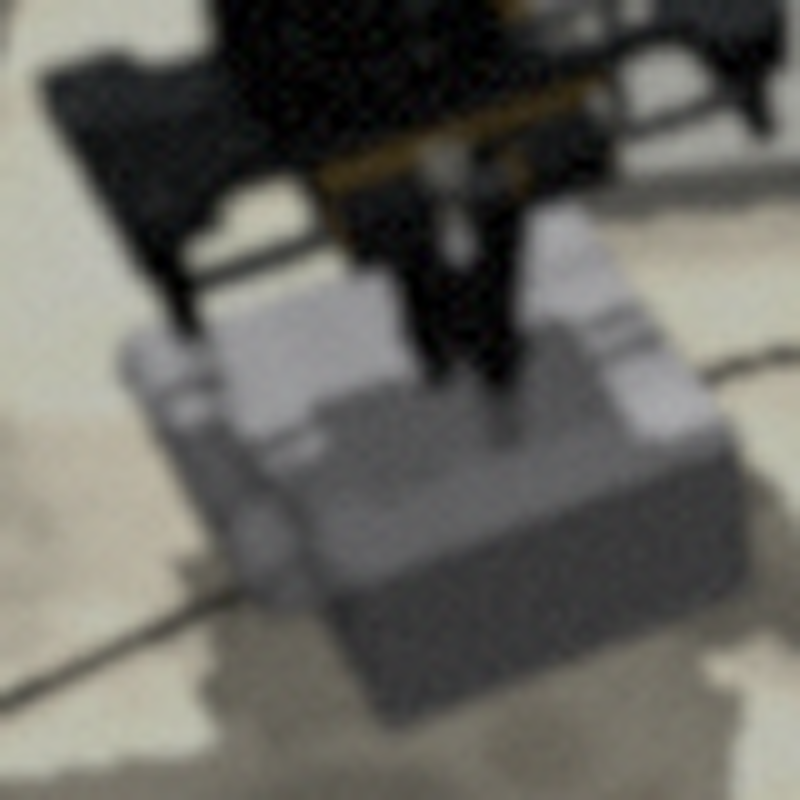

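View pics/i2.png

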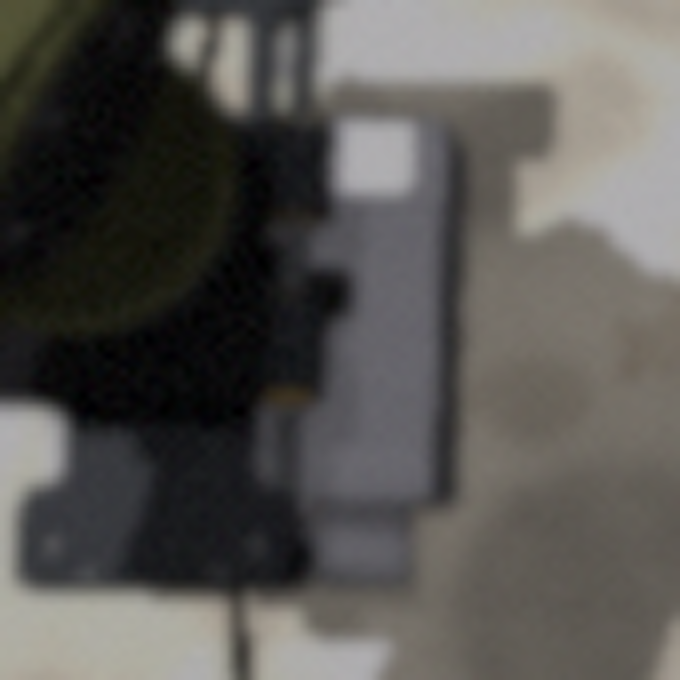

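Request:
send_rows:
  steps:
    - [[0.001,0,-0.001],[0,0,0],0]
    - [[0.002,0,-0.001],[0,0,0],0]
    - [[0.003,0,-0.001],[0,0,0],0]
    - [[0.0035,0,-0.001],[0,0,0],0]
    - [[0.0035,0,-0.001],[0,0,0],0]

```text
time_s: 9.93
tool_pos: [0.5456, -0.128, 0.0828]
tool_rot: [180.0, 0.0, -0.4]
force: [0.2, 0.1, -2.0]
grip_width: 0.0139
```

Request:
send_rows:
  steps:
    - [[0.0005,0,0],[0,0,0],0]
    - [[0.001,0,0],[0,0,0],0]
    - [[0.0015,0,0],[0,0,0],0]
    - [[0.002,0,0],[0,0,0],0]
    - [[0.002,0,0],[0,0,0],0]

```text
time_s: 10.35
tool_pos: [0.5469, -0.1282, 0.0829]
tool_rot: [180.0, 0.1, -0.4]
force: [-2.2, 0.1, -1.1]
grip_width: 0.0135
```

Request:
send_rows:
  steps:
    - [[0.0005,0,0],[0,0,0],0]
    - [[0.001,0,0],[0,0,0],0]
    - [[0.0015,0,0],[0,0,0],0]
    - [[0.0015,0,0],[0,0,0],0]
    - [[0.0015,0,0],[0,0,0],0]

```text
time_s: 10.77
tool_pos: [0.5473, -0.1285, 0.0828]
tool_rot: [-180.0, 0.2, -0.4]
force: [-6.6, -0.9, 2.0]
grip_width: 0.0132
```

Request:
send_rows:
  steps:
    - [[-0.003,0,0],[0,0,0],0]
    - [[-0.006,0,0],[0,0,0],0]
    - [[-0.007,0,0],[0,0,0],0]
    - [[-0.0075,0,0],[0,0,0],0]
    - [[-0.008,0,0],[0,0,0],0]

```text
time_s: 11.18
tool_pos: [0.5415, -0.1278, 0.0833]
tool_rot: [-180.0, -0.1, -0.4]
force: [0.3, 0.6, -2.0]
grip_width: 0.0134
```

Request:
send_rows:
  steps:
    - [[-0.0005,0,0],[0,0,0],0]
    - [[-0.001,0,0],[0,0,0],0]
    - [[-0.0015,0,0],[0,0,0],0]
    - [[-0.002,0,0],[0,0,0],0]
    - [[-0.002,0,0],[0,0,0],0]

```text
time_s: 11.6
tool_pos: [0.5402, -0.1277, 0.0835]
tool_rot: [-180.0, -0.1, -0.4]
force: [3.6, 1.1, -1.3]
grip_width: 0.0135
```

Request:
send_rows:
  steps:
    - [[-0.0005,0,0],[0,0,0],0]
    - [[-0.001,0,0],[0,0,0],0]
    - [[-0.0015,0,0],[0,0,0],0]
    - [[-0.0015,0,0],[0,0,0],0]
    - [[-0.0015,0,0],[0,0,0],0]

```text
time_s: 12.02
tool_pos: [0.5397, -0.1276, 0.0839]
tool_rot: [180.0, -0.3, -0.3]
force: [5.9, 0.3, -1.6]
grip_width: 0.0134
```

Request:
send_rows:
  steps:
    - [[0.003,0,0],[0,0,0],0]
    - [[0.005,0.001,0],[0,0,0],0]
    - [[0.005,0.002,0],[0,0,0],0]
    - [[0.005,0.003,0],[0,0,0],0]
    - [[0.005,0.003,0],[0,0,0],0]

```text
time_s: 12.43
tool_pos: [0.5416, -0.1301, 0.0827]
tool_rot: [-179.9, 0.1, -0.4]
force: [-1.6, 3.2, 0.0]
grip_width: 0.0137
```

Request:
send_rows:
  steps:
    - [[0,0.0005,0],[0,0,0],0]
    - [[0,0.001,0],[0,0,0],0]
    - [[0,0.0015,0],[0,0,0],0]
    - [[0,0.0015,0],[0,0,0],0]
    - [[0,0.0015,0],[0,0,0],0]

```text
time_s: 12.85
tool_pos: [0.5416, -0.1302, 0.0827]
tool_rot: [-179.8, 0.2, -0.3]
force: [-3.3, 6.5, 1.5]
grip_width: 0.0134
```

Request:
send_rows:
  steps:
    - [[0.001,-0.003,0],[0,0,0],0]
    - [[0.001,-0.006,0],[0,0,0],0]
    - [[0.001,-0.007,0],[0,0,0],0]
    - [[0.001,-0.008,0],[0,0,0],0]
    - [[0.001,-0.008,0],[0,0,0],0]

```text
time_s: 13.27
tool_pos: [0.5436, -0.1248, 0.083]
tool_rot: [180.0, -0.0, -0.4]
force: [0.1, 0.3, -1.2]
grip_width: 0.0137
```

Request:
send_rows:
  steps:
    - [[0,-0.0005,0],[0,0,0],0]
    - [[0,-0.001,0],[0,0,0],0]
    - [[0,-0.0015,0],[0,0,0],0]
    - [[0,-0.002,0],[0,0,0],0]
    - [[0,-0.002,0],[0,0,0],0]

```text
time_s: 13.68
tool_pos: [0.5437, -0.1233, 0.0832]
tool_rot: [179.9, -0.0, -0.4]
force: [-0.2, -2.8, -2.1]
grip_width: 0.0132
```

Request:
send_rows:
  steps:
    - [[0,0.002,0],[0,0,0],0]
    - [[0,0.0036,0],[0,0,0],0]
    - [[0,0.0036,0.001],[0,0,0],0]
    - [[0,0.0036,0.0015],[0,0,0],0]
    - [[0,0.0036,0.0015],[0,0,0],0]

```text
time_s: 14.1
tool_pos: [0.5436, -0.1263, 0.0824]
tool_rot: [-180.0, 0.0, -0.4]
force: [-2.8, 0.2, 5.0]
grip_width: 0.0138
```

Request:
send_rows:
  steps:
    - [[0,0,0],[0,0,0],0.014]
    - [[0,0,0],[0,0,0],0.02]
    - [[0,0,0],[0,0,0],0.05]
    - [[0,0,0],[0,0,0],0.05]
    - [[0,0,0],[0,0,0],0.05]

```text
time_s: 14.52
tool_pos: [0.5437, -0.1259, 0.0815]
tool_rot: [-180.0, -0.0, -0.4]
force: [-1.0, -0.8, -0.7]
grip_width: 0.0324
```

Request:
send_rows:
  steps:
    - [[0,0,-0.005],[0,0,0],0.087]
    - [[0,0,-0.025],[0,0,0],0.087]
    - [[0,0,-0.06],[0,0,0],0.087]
    - [[0,0,-0.09],[0,0,0],0.087]
    - [[0,0,-0.1],[0,0,0],0.087]

```text
time_s: 14.93
tool_pos: [0.5458, -0.1272, 0.1861]
tool_rot: [180.0, -0.4, -0.4]
force: [1.5, -0.6, 0.3]
grip_width: 0.0656
```

Run:
```python
from ov import *
s=env.read_camera('scene')
draw('scene',[((0,0,255),[a for a in boxm((.5436,-.1267,-.4))[5:]]),((0,255,0),lidm((.5436,-.1267,-.4),.065))],'j1',160,115,250,195,8,s)
draw('scene',[],'j2',160,115,250,195,8,s)
o=env.get_obs(); print(o['tool_pos'],o['tool_rot'],o['qpos'].round(1))
# pin target above
print(go(o,[.421,-.408,.13],[180,0,-19]))
```

```text
[ 0.54617714 -0.12696431  0.18626827] [-179.97530757   -0.42453336   -0.40054322] [-40.2  12.5  57.8 100.9 -11.2  72.2  20. ]
(array([-0.12362297,  0.28192774,  0.05523231]), array([-0.00162981, -0.00727437,  0.32462186]))
```

View pics/j1.png

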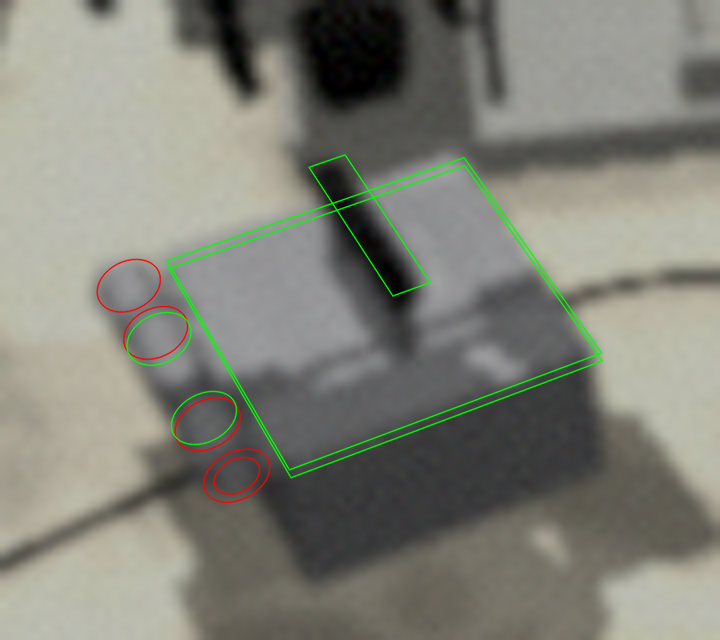

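View pics/j2.png

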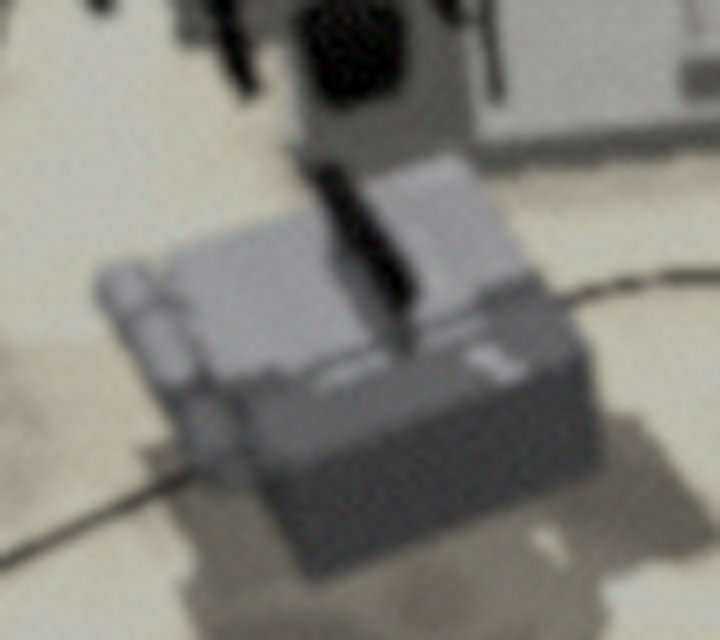

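Request:
send_rows:
  steps:
    - [[-0.014,0.034,0.003],[0,0,0.04],0.087]
    - [[-0.028,0.068,0.008],[0,0,0.08],0.087]
    - [[-0.042,0.102,0.014],[0,0,0.12],0.087]
    - [[-0.056,0.136,0.02],[0,0,0.16],0.087]
    - [[-0.07,0.17,0.026],[0,0,0.2],0.087]

```text
time_s: 15.4
tool_pos: [0.4713, -0.2964, 0.1544]
tool_rot: [-179.9, 0.0, -11.9]
force: [0.1, 0.6, -0.7]
grip_width: 0.0868
```

Run:
```python
from ov import *
o=env.get_obs();print(go(o,[.421,-.408,.13],[180,0,-19]))
```

```text
(array([-0.02613326,  0.11961826,  0.02432594]), array([-0.00088041,  0.00068731,  0.12374178]))
```

Request:
send_rows:
  steps:
    - [[-0.007,0.033,0.007],[0,0,0.035],0.087]
    - [[-0.014,0.066,0.014],[0,0,0.07],0.087]
    - [[-0.021,0.098,0.02],[0,0,0.1],0.087]
    - [[-0.0255,0.116,0.024],[0,0,0.124],0.087]
    - [[-0.0255,0.118,0.024],[0,0,0.124],0.087]

```text
time_s: 15.82
tool_pos: [0.4185, -0.4097, 0.1299]
tool_rot: [179.9, 0.2, -19.4]
force: [-1.0, 0.2, -0.1]
grip_width: 0.0869
```

Run:
```python
from ov import *
draw('scene',[],'k1',180,180,260,290,7); draw('top',[],'k2',200,190,310,280,7)
o=env.get_obs();print(o['tool_pos'],o['tool_rot'],o['qpos'].round(1));print(go(o,[.421,-.408,.13],[180,0,-19]))
```

```text
[ 0.42208839 -0.40623414  0.13049878] [-1.79985268e+02  1.00599900e-01 -1.90759317e+01] [ -8.7  23.6  62.1 100.8 -22.2  69.2  40.4]
(array([-0.00045062,  0.00202473,  0.00049905]), array([-0.00025828,  0.00175563, -0.00132548]))
```

View pics/k1.png

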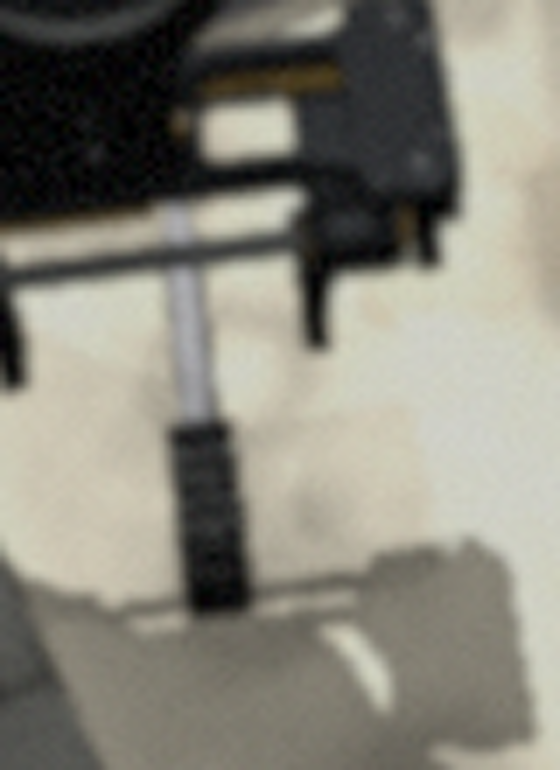

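View pics/k2.png

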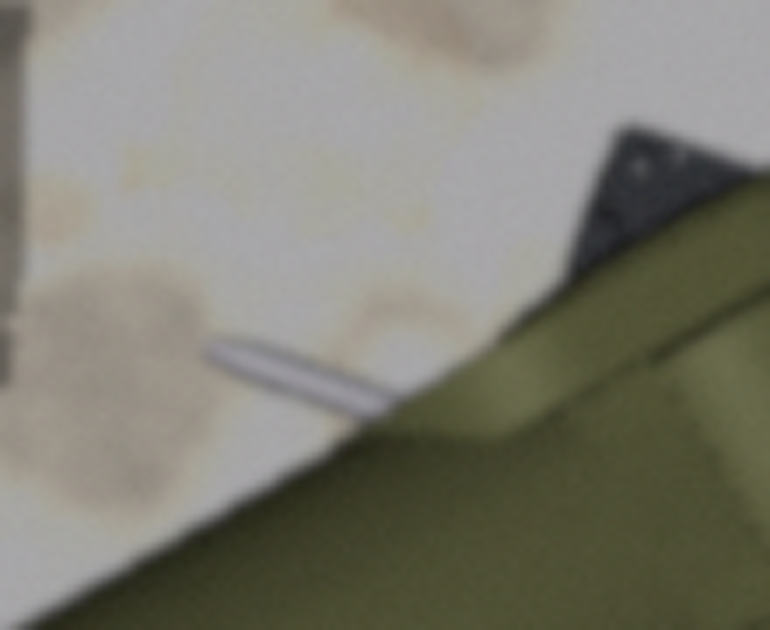

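Request:
send_rows:
  steps:
    - [[0,0.001,0.03],[0,0,0],0.087]
    - [[0,0.001,0.06],[0,0,0],0.087]
    - [[0,0.001,0.09],[0,0,0],0.087]
    - [[0,0.001,0.108],[0,0,0],0.087]
    - [[0,0.001,0.115],[0,0,0],0.087]

```text
time_s: 16.33
tool_pos: [0.423, -0.403, 0.0131]
tool_rot: [-179.8, 0.3, -18.7]
force: [-0.1, 0.0, -0.5]
grip_width: 0.0867
```

Run:
```python
from ov import *
draw('scene',[],'l1',160,180,260,290,7)
o=env.get_obs();print(o['tool_pos'],o['tool_rot'],o['force'])
p=o['tool_pos'];c=env.read_camera('scene');print(go(o,[.421,-.408,.004],[180,0,-19]))
```

```text
[ 0.42285898 -0.4034976   0.01350986] [-179.86074046    0.25546948  -18.77244183] [-0.67369711  0.95674818 -0.48698351]
(array([-0.00026876,  0.00488423,  0.00949931]), array([-0.00242168,  0.0044636 ,  0.00396621]))
```

View pics/l1.png

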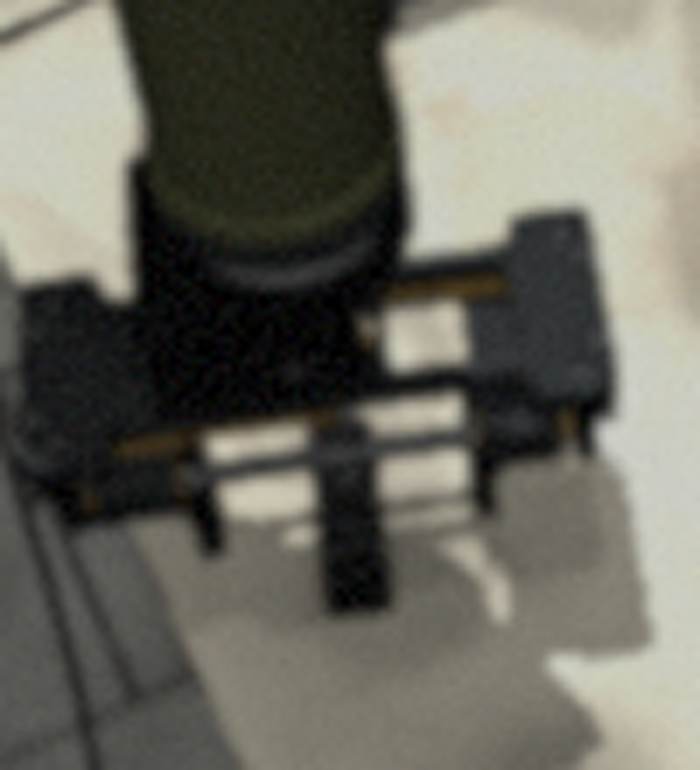

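Request:
send_rows:
  steps:
    - [[0,0.002,0.003],[0,0,0],0.087]
    - [[0,0.004,0.006],[0,0,0],0.087]
    - [[0,0.0045,0.009],[0,0,0],0.06]
    - [[0,0.0045,0.0095],[0,0,0],0.02]
    - [[0,0.0045,0.0095],[0,0,0],0.01]
  grip_force: 40

```text
time_s: 16.85
tool_pos: [0.4216, -0.4113, 0.0074]
tool_rot: [-180.0, -0.0, -19.0]
force: [-0.6, 0.2, 0.2]
grip_width: 0.0745
```

Request:
send_rows:
  steps:
    - [[0,0,0],[0,0,0],0.01]
    - [[0,0,0],[0,0,0],0.01]
    - [[0,0,0],[0,0,0],0.01]
    - [[0,0,0],[0,0,0],0.01]
    - [[0,0,0],[0,0,0],0.01]

```text
time_s: 17.27
tool_pos: [0.4215, -0.4111, 0.0071]
tool_rot: [-180.0, -0.0, -18.9]
force: [0.1, -0.7, -0.6]
grip_width: 0.0413
```

Request:
send_rows:
  steps:
    - [[0,0,0],[0,0,0],0.01]
    - [[0,0,0],[0,0,0],0.01]
    - [[0,0,0],[0,0,0],0.01]
    - [[0,0,0],[0,0,0],0.01]
    - [[0,0,0],[0,0,0],0.01]

```text
time_s: 17.68
tool_pos: [0.4214, -0.4111, 0.007]
tool_rot: [-180.0, 0.0, -18.9]
force: [-1.3, -0.5, -0.6]
grip_width: 0.0236
```

Request:
send_rows:
  steps:
    - [[0,0,0],[0,0,0],0.01]
    - [[0,0,-0.005],[0,0,0],0.01]
    - [[0,0,-0.025],[0,0,0],0.01]
    - [[0,0,-0.045],[0,0,0],0.01]
    - [[0,0,-0.065],[0,0,0],0.01]
  grip_force: 50

```text
time_s: 18.1
tool_pos: [0.4211, -0.4109, 0.0727]
tool_rot: [-180.0, 0.0, -19.0]
force: [-1.0, -1.0, -0.9]
grip_width: 0.0237
```

Run:
```python
from ov import *
env.read_camera('scene');env.read_camera('scene')
o=env.get_obs();print(o['tool_pos'],o['tool_rot'],o['force'],o['grip_width'],o['wrist_torque'])
# start of insertion: pin_grip at bore_mouth - (143+15)mm along axis, yaw -.4
a=np.radians(-.4); ax=np.array([-np.sin(a),np.cos(a)]); 
bm=np.array([.5436,-.1267])+[np.cos(a)*-.077-np.sin(a)*-.054, np.sin(a)*-.077+np.cos(a)*-.054]; print('bore',bm,ax)
print(go(o,[*(bm-ax*.165),.10],[180,0,-.4]))
draw('scene',[],'m1',160,150,260,260,7)
```

```text
[ 0.42297389 -0.41304391  0.07527908] [179.90405911  -0.31623971 -18.95806877] [ 0.39339324 -1.06547506 -1.34544023] 0.023502414373801538 [-0.14355449  0.07534302  0.01362679]
bore [ 0.46622489 -0.18016113] [0.00698126 0.99997563]
(array([ 0.01789686, -0.07784004, -0.02475289]), array([ 0.00255368, -0.0051999 , -0.32390312]))
```

View pics/m1.png

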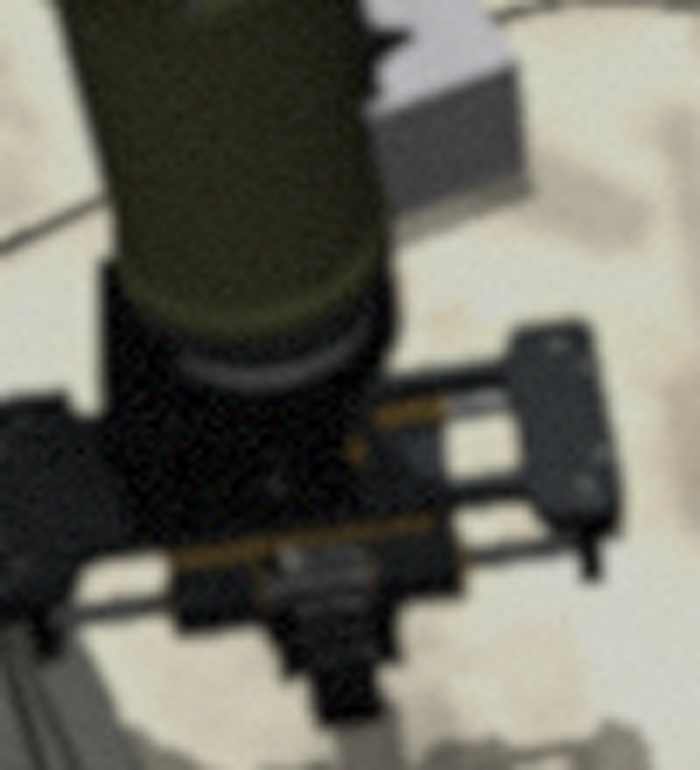

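Request:
send_rows:
  steps:
    - [[0.0045,-0.0195,0],[0,0,-0.08],0.01]
    - [[0.009,-0.039,0.003],[0,0,-0.16],0.01]
    - [[0.0135,-0.0585,0.007],[0,0,-0.24],0.01]
    - [[0.018,-0.073,0.01],[0,0,-0.3],0.01]
    - [[0.018,-0.078,0.011],[0,0,-0.324],0.01]

```text
time_s: 18.67
tool_pos: [0.4652, -0.3394, 0.0592]
tool_rot: [-179.8, 0.1, -0.0]
force: [-0.2, 0.1, -1.0]
grip_width: 0.0239
```

Request:
send_rows:
  steps:
    - [[0,0,0],[0,0,0],0.01]
    - [[0,0,0],[0,0,0],0.01]
    - [[0,0,0],[0,0,0],0.01]
    - [[0,0,0],[0,0,0],0.01]
    - [[0,0,0],[0,0,0],0.01]

```text
time_s: 19.08
tool_pos: [0.4631, -0.3443, 0.0612]
tool_rot: [180.0, 0.0, -0.5]
force: [-0.8, 0.5, -1.5]
grip_width: 0.0237
```

```bash
cat >> ov.py <<'E'
def pinm(p,A,dz=-.005,dl=0):  # TCP pose -> pin model; pin +x = -tool y ; axis offset dz along tool z; dl pin_grip ahead of TCP along pin
    o=p+A@np.array([0,-dl,dz]); ex=-A[:,1]; ey=A[:,0]; ez=np.cross(ex,ey)
    f=lambda L:[o+ex*a/1000+ey*b/1000+ez*c/1000 for a,b,c in L]
    ring=lambda a,r:[(a,r*np.cos(t),r*np.sin(t)) for t in np.linspace(0,6.2832,30)]
    s=lambda a:[(a,12,12),(a,12,-12),(a,-12,-12),(a,-12,12),(a,12,12)]
    return [np.array(f(L)) for L in (s(-35),s(35),ring(35,7),ring(127,7),ring(143,3),[(35,0,0),(143,0,0)])]
E
python3 - <<'E'
from ov import *
o=env.get_obs();print(o['tool_pos'],o['tool_rot'],o['force'],o['grip_width'])
print(go(o,[.4651,-.345,.064],[180,0,-.4]))
M=[((0,0,255),boxm((.5436,-.1267,-.4))[5:]),((0,255,0),pinm(o['tool_pos'],rot(o['tool_rot'])))]
for cam,x in(('scene',(150,120,250,230)),('top',(160,195,260,270))):
    c=env.read_camera(cam); draw(cam,M,'n_'+cam,*x,7,c); draw(cam,[],'n0_'+cam,*x,7,c)
E
```

```text
[ 0.46310751 -0.3442564   0.06116967] [ 1.79971255e+02  1.43056301e-03 -5.12569305e-01] [-0.75186812  0.54978194 -1.45989825] 0.023740485654606777
(array([ 0.00199899,  0.00072717, -0.00283002]), array([ 5.01678725e-04,  2.54608758e-05, -1.96469871e-03]))
```

View pics/n_scene.png

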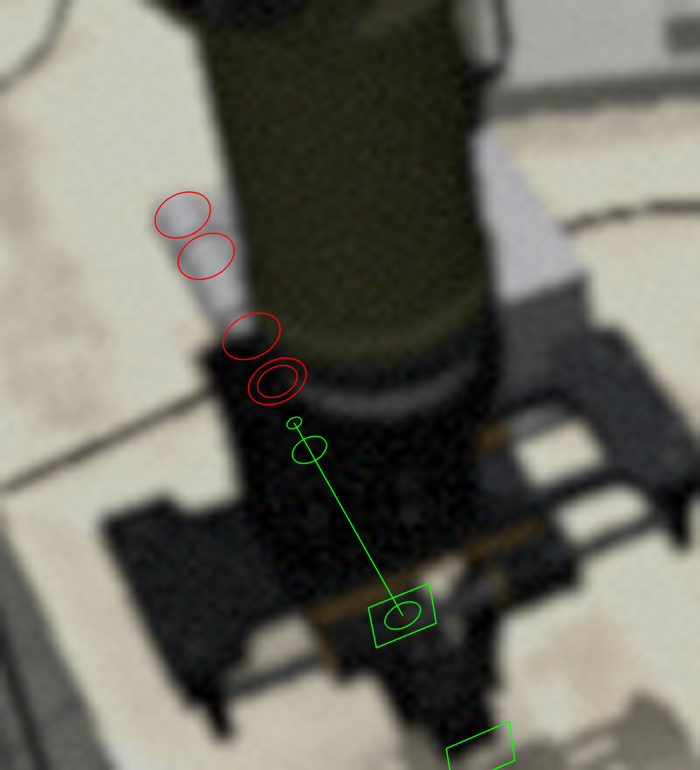

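View pics/n_top.png

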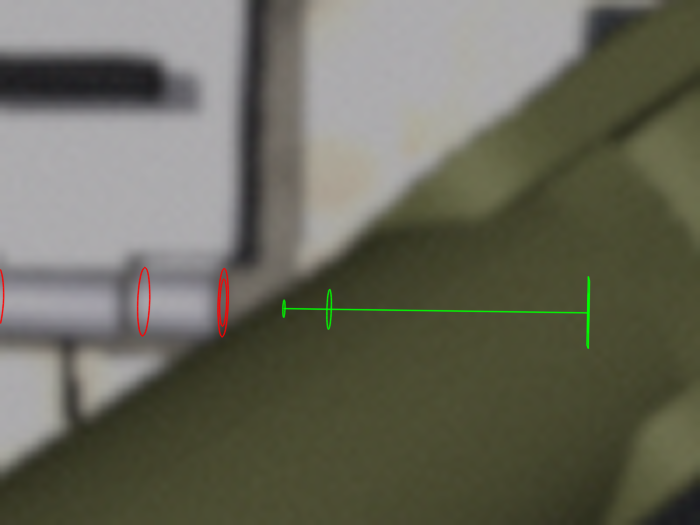

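View pics/n0_scene.png

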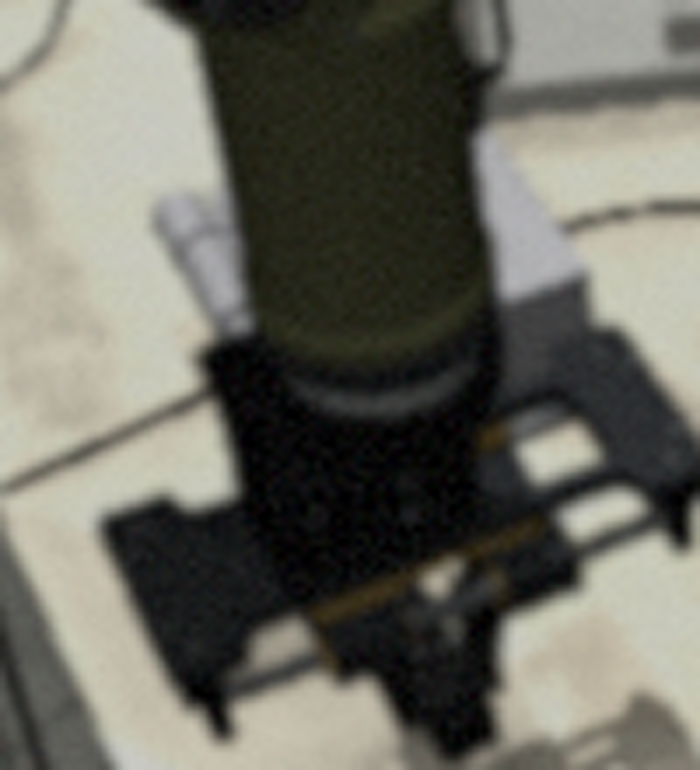

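Request:
send_rows:
  steps:
    - [[0.001,0,-0.0015],[0,0,0],0.01]
    - [[0.002,0,-0.0028],[0,0,0],0.01]
    - [[0.002,0,-0.0028],[0,0,0],0.01]
    - [[0.002,-0.001,-0.0028],[0,0,0],0.01]
    - [[0.002,-0.002,-0.0028],[0,0,0],0.01]

```text
time_s: 19.6
tool_pos: [0.4659, -0.3411, 0.0639]
tool_rot: [-180.0, -0.0, -0.4]
force: [-0.0, 0.9, -0.5]
grip_width: 0.0238
```

Request:
send_rows:
  steps:
    - [[0,-0.003,0],[0,0,0],0.01]
    - [[0,-0.006,0],[0,0,0],0.01]
    - [[0,-0.009,0],[0,0,0],0.01]
    - [[0,-0.012,0],[0,0,0],0.01]
    - [[0,-0.015,0],[0,0,0],0.01]

```text
time_s: 20.02
tool_pos: [0.466, -0.3257, 0.0638]
tool_rot: [-180.0, -0.0, -0.4]
force: [-0.1, -0.3, -1.5]
grip_width: 0.0237
```

Request:
send_rows:
  steps:
    - [[-0.0005,-0.0025,0],[0,0,0],0.01]
    - [[-0.0005,-0.005,0],[0,0,0],0.01]
    - [[-0.0005,-0.0075,0],[0,0,0],0.01]
    - [[-0.0005,-0.01,0],[0,0,0],0.01]
    - [[-0.0005,-0.012,0],[0,0,0],0.01]

```text
time_s: 20.43
tool_pos: [0.4656, -0.3139, 0.0638]
tool_rot: [-180.0, -0.0, -0.4]
force: [1.1, -0.2, -1.3]
grip_width: 0.0237
```

Request:
send_rows:
  steps:
    - [[0,-0.0025,0],[0,0,0],0.01]
    - [[0,-0.005,0],[0,0,0],0.01]
    - [[0,-0.0075,0],[0,0,0],0.01]
    - [[0,-0.01,0],[0,0,0],0.01]
    - [[0,-0.012,0],[0,0,0],0.01]

```text
time_s: 20.85
tool_pos: [0.4657, -0.3019, 0.0638]
tool_rot: [-180.0, -0.0, -0.4]
force: [0.7, 0.2, -1.0]
grip_width: 0.0237
```

Request:
send_rows:
  steps:
    - [[0,-0.0025,0],[0,0,0],0.01]
    - [[0,-0.005,0],[0,0,0],0.01]
    - [[0,-0.0075,0],[0,0,0],0.01]
    - [[0,-0.01,0],[0,0,0],0.01]
    - [[0,-0.012,0],[0,0,0],0.01]

```text
time_s: 21.27
tool_pos: [0.4657, -0.2898, 0.0638]
tool_rot: [-180.0, -0.0, -0.4]
force: [0.2, -0.1, -0.8]
grip_width: 0.0235
```

Request:
send_rows:
  steps:
    - [[0,-0.0025,0],[0,0,0],0.01]
    - [[0,-0.005,0],[0,0,0],0.01]
    - [[0,-0.0075,0],[0,0,0],0.01]
    - [[0,-0.01,0],[0,0,0],0.01]
    - [[0,-0.012,0],[0,0,0],0.01]

```text
time_s: 21.68
tool_pos: [0.4658, -0.2778, 0.0638]
tool_rot: [-180.0, 0.0, -0.4]
force: [0.1, -0.3, 0.2]
grip_width: 0.0233
```

Run:
```python
from ov import *
draw('scene',[],'q1',150,110,250,220,7); draw('top',[],'q2',130,190,250,280,6)
o=env.get_obs();print(o['tool_pos'],o['force'],o['wrist_torque'])
```

```text
[ 0.46584838 -0.27761158  0.06378779] [-0.1907804   0.15920684 -1.34850714] [-0.11796795 -0.02480634  0.00472319]
```

View pics/q1.png

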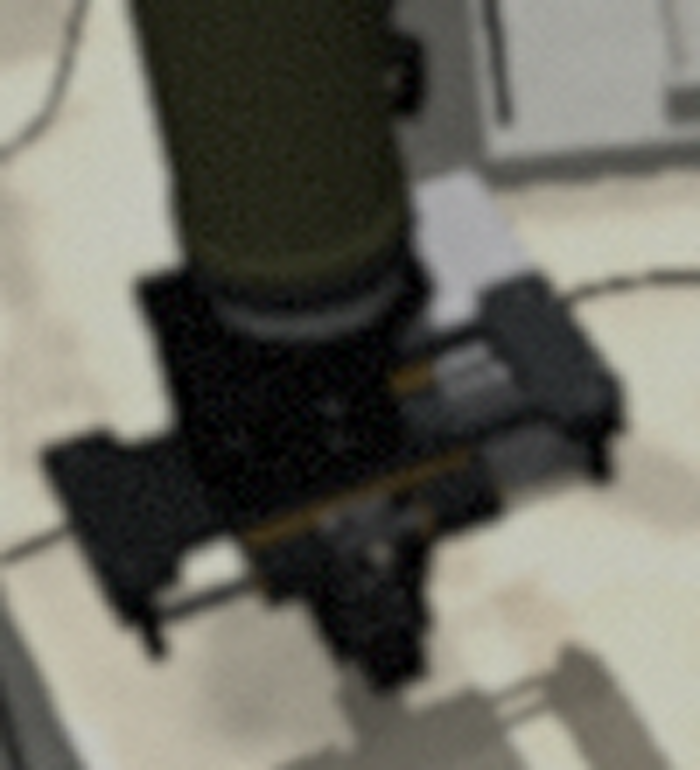

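View pics/q2.png

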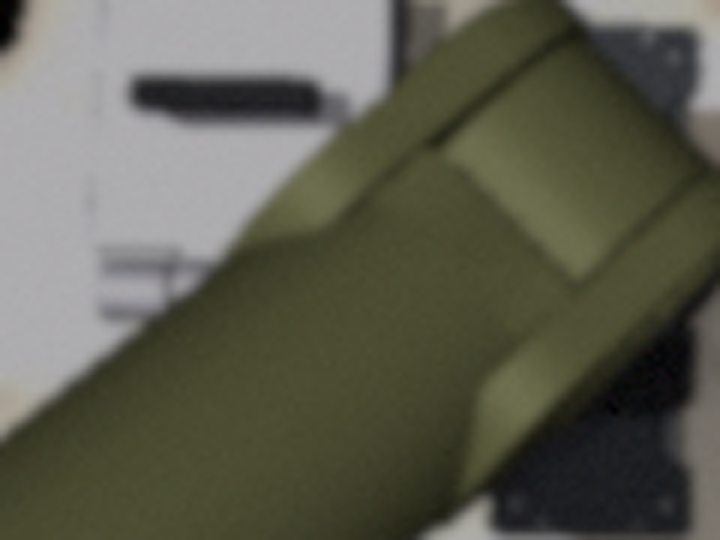

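Request:
send_rows:
  steps:
    - [[0,-0.0025,0],[0,0,0],0.01]
    - [[0,-0.005,0],[0,0,0],0.01]
    - [[0,-0.0075,0],[0,0,0],0.01]
    - [[0,-0.01,0],[0,0,0],0.01]
    - [[0,-0.0125,0],[0,0,0],0.01]

```text
time_s: 22.2
tool_pos: [0.4658, -0.2654, 0.0638]
tool_rot: [-180.0, 0.0, -0.4]
force: [-0.8, -0.1, -2.4]
grip_width: 0.0233
```

Request:
send_rows:
  steps:
    - [[0,-0.0025,0],[0,0,0],0.01]
    - [[0,-0.005,0],[0,0,0],0.01]
    - [[0,-0.0075,0],[0,0,0],0.01]
    - [[0,-0.01,0],[0,0,0],0.01]
    - [[0,-0.0125,0],[0,0,0],0.01]

```text
time_s: 22.62
tool_pos: [0.466, -0.2529, 0.0639]
tool_rot: [-180.0, -0.0, -0.4]
force: [0.3, 0.3, -0.8]
grip_width: 0.0234
```

Request:
send_rows:
  steps:
    - [[0,-0.0025,0],[0,0,0],0.01]
    - [[0,-0.005,0],[0,0,0],0.01]
    - [[0,-0.0075,0],[0,0,0],0.01]
    - [[0,-0.01,0],[0,0,0],0.01]
    - [[0,-0.0125,0],[0,0,0],0.01]

```text
time_s: 23.03
tool_pos: [0.466, -0.2404, 0.0639]
tool_rot: [-180.0, -0.0, -0.4]
force: [0.0, -1.2, -0.9]
grip_width: 0.0239
```

Request:
send_rows:
  steps:
    - [[0,-0.0025,0],[0,0,0],0.01]
    - [[0,-0.005,0],[0,0,0],0.01]
    - [[0,-0.0075,0],[0,0,0],0.01]
    - [[0,-0.01,0],[0,0,0],0.01]
    - [[0,-0.0125,0],[0,0,0],0.01]

```text
time_s: 23.45
tool_pos: [0.4661, -0.2279, 0.0638]
tool_rot: [-180.0, -0.0, -0.4]
force: [-0.5, 0.9, -0.8]
grip_width: 0.023
```

Request:
send_rows:
  steps:
    - [[0,-0.0015,0],[0,0,0],0.01]
    - [[0,-0.003,0],[0,0,0],0.01]
    - [[0,-0.0045,0],[0,0,0],0.01]
    - [[0,-0.006,0],[0,0,0],0.01]
    - [[0,-0.007,0],[0,0,0],0.01]

```text
time_s: 23.87
tool_pos: [0.4661, -0.221, 0.0638]
tool_rot: [-180.0, -0.0, -0.4]
force: [0.5, -0.2, -1.1]
grip_width: 0.0234
```

Request:
send_rows:
  steps:
    - [[0,-0.001,0],[0,0,0],0.01]
    - [[0,-0.002,0],[0,0,0],0.01]
    - [[0,-0.003,0],[0,0,0],0.01]
    - [[0,-0.004,0],[0,0,0],0.01]
    - [[0,-0.004,0],[0,0,0],0.01]

```text
time_s: 24.28
tool_pos: [0.4662, -0.219, 0.0641]
tool_rot: [179.8, -0.0, -0.4]
force: [-0.7, -5.4, -2.5]
grip_width: 0.0237
```

Run:
```python
from ov import *
draw('scene',[],'r1',150,110,250,220,7); draw('top',[],'r2',130,190,250,280,6)
o=env.get_obs();print(o['tool_pos'],o['force'],o['wrist_torque'])
```

```text
[ 0.46615714 -0.21894083  0.06405866] [-0.1750952  -5.20878026 -1.12482663] [-1.32632276  0.0248369   0.01698157]
```

View pics/r1.png

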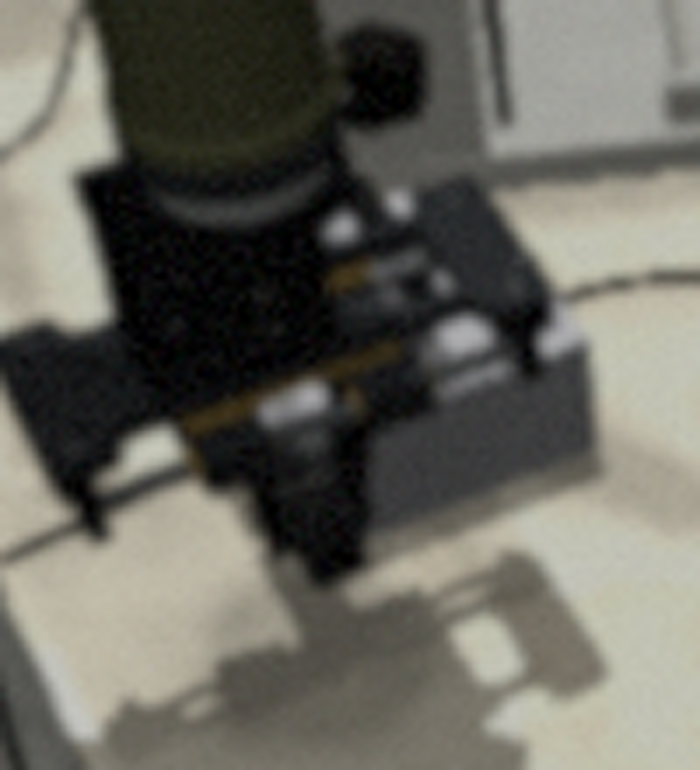

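View pics/r2.png

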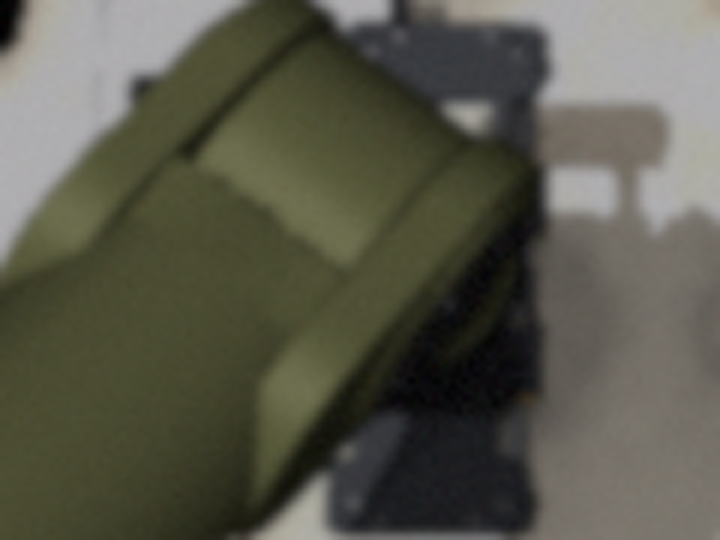

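Request:
send_rows:
  steps:
    - [[0,-0.001,0],[0,0,0],0.01]
    - [[0,-0.002,0],[0,0,0],0.01]
    - [[0,-0.003,0],[0,0,0],0.01]
    - [[0,-0.004,0],[0,0,0],0.01]
    - [[0,-0.004,0],[0,0,0],0.01]

```text
time_s: 24.8
tool_pos: [0.4661, -0.2189, 0.0644]
tool_rot: [179.5, -0.1, -0.5]
force: [1.4, -11.8, -6.5]
grip_width: 0.0234
```

Request:
send_rows:
  steps:
    - [[0,0.003,0],[0,0,0],0.01]
    - [[0,0.0055,0],[0,0,0],0.01]
    - [[0,0.0055,0],[0,0,0],0.024]
    - [[0,0.0055,0],[0,0,0],0.04]
    - [[0,0.0055,0],[0,0,0],0.06]

```text
time_s: 25.22
tool_pos: [0.4664, -0.2178, 0.0639]
tool_rot: [-179.9, 0.0, -0.4]
force: [0.8, -0.1, -0.4]
grip_width: 0.0308
```

Request:
send_rows:
  steps:
    - [[0,0,0],[0,0,0],0.07]
    - [[0,0,0],[0,0,0],0.07]
    - [[0,0,0],[0,0,0],0.07]
    - [[0,0,0],[0,0,0],0.07]
    - [[0,0,0],[0,0,0],0.07]

```text
time_s: 25.63
tool_pos: [0.4662, -0.2185, 0.0638]
tool_rot: [-180.0, 0.0, -0.4]
force: [0.3, 0.1, 0.1]
grip_width: 0.0624
```

Request:
send_rows:
  steps:
    - [[0,0,-0.01],[0,0,0],0.07]
    - [[0,0,-0.03],[0,0,0],0.07]
    - [[0,0.01,-0.06],[0,0,0],0.07]
    - [[0,0.04,-0.08],[0,0,0],0.07]
    - [[0,0.07,-0.1],[0,0,0],0.07]

```text
time_s: 26.05
tool_pos: [0.4667, -0.288, 0.1661]
tool_rot: [-179.9, -0.1, -0.2]
force: [-0.3, -0.8, -0.9]
grip_width: 0.0697
```

Request:
send_rows:
  steps:
    - [[0.005,0.035,0],[0,0,0],0.07]
    - [[0.01,0.07,0],[0,0,0],0.07]
    - [[0.015,0.105,0],[0,0,0],0.07]
    - [[0.02,0.14,0],[0,0,0],0.07]
    - [[0.02,0.15,0],[0,0,0],0.07]

```text
time_s: 26.47
tool_pos: [0.4831, -0.4445, 0.1644]
tool_rot: [179.7, 0.1, -0.6]
force: [-1.3, 0.7, -0.1]
grip_width: 0.0703
```

Run:
```python
from ov import *
draw('scene',[],'s1',150,110,260,210,7); draw('top',[],'s2',130,170,240,270,7)
for cam in('scene','top'): cv2.imwrite(f'pics/s3{cam}.png',env.read_camera(cam)['pixels'][:,:,::-1])
o=env.get_obs();print(o['tool_pos'],o['force'],o['wrist_torque'])
```

```text
[ 0.48468842 -0.43788768  0.1640167 ] [-0.19737634  1.15963035 -0.68913144] [-0.05700124 -0.0014555   0.00381106]
```

View pics/s1.png

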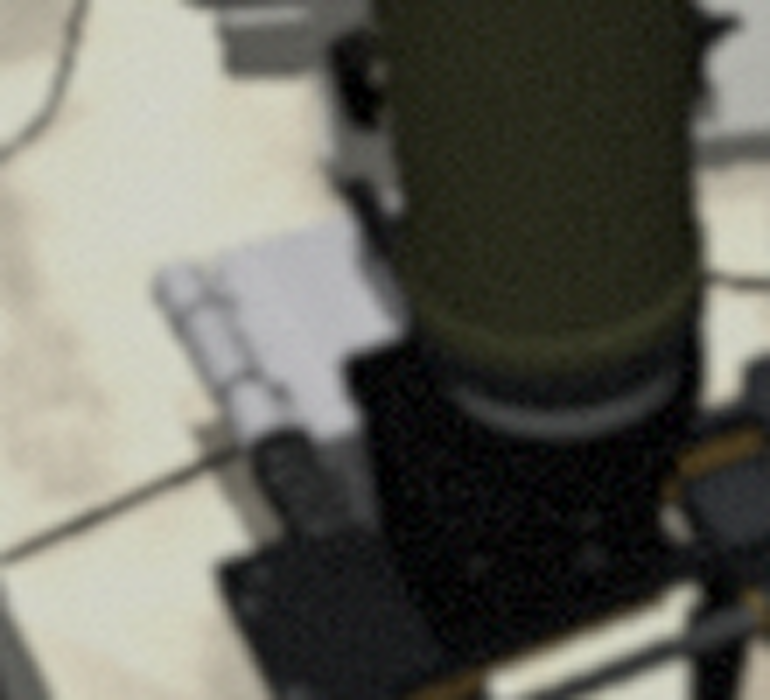

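View pics/s2.png

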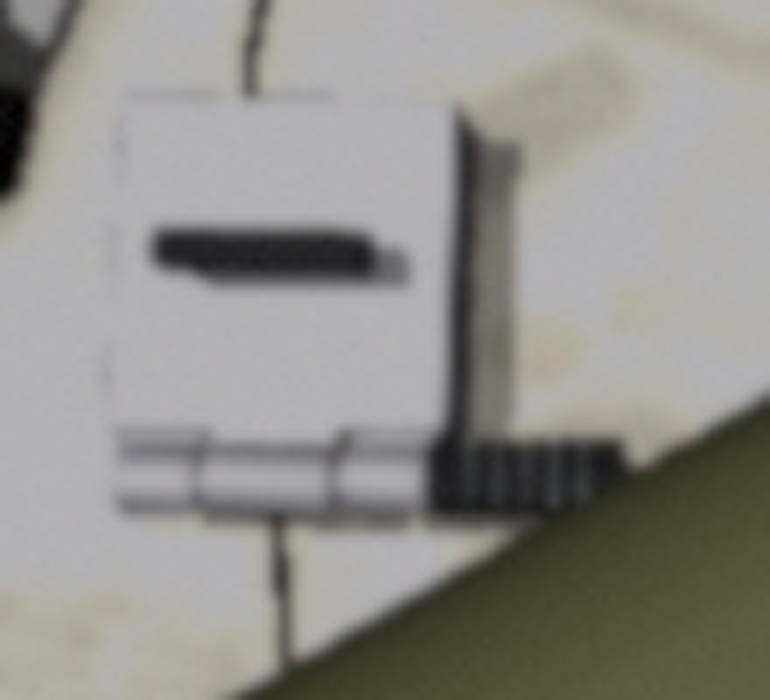

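View pics/s3scene.png

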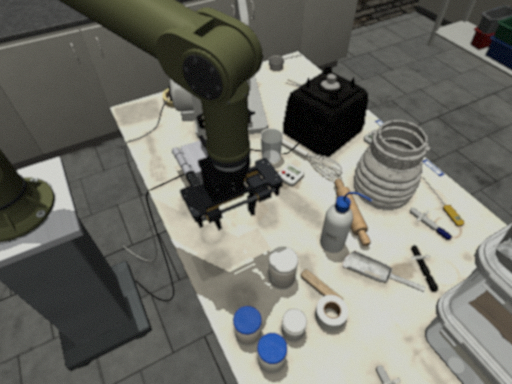

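Request:
send_rows:
  steps:
    - [[0,0,0],[0,0,0],0.07]
    - [[0,0,0],[0,0,0],0.07]
    - [[0,0,0],[0,0,0],0.07]
    - [[0,0,0],[0,0,0],0.07]
    - [[0,0,0],[0,0,0],0.07]

```text
time_s: 27.08
tool_pos: [0.4852, -0.438, 0.164]
tool_rot: [-180.0, -0.0, -0.3]
force: [-0.2, 0.7, -0.5]
grip_width: 0.0698
```

Run:
```python
from ov import *
draw('top',[],'t2',130,170,240,270,7); env.sign_off()
```

```text
the job is handed in; nothing more can be done
```

View pics/t2.png

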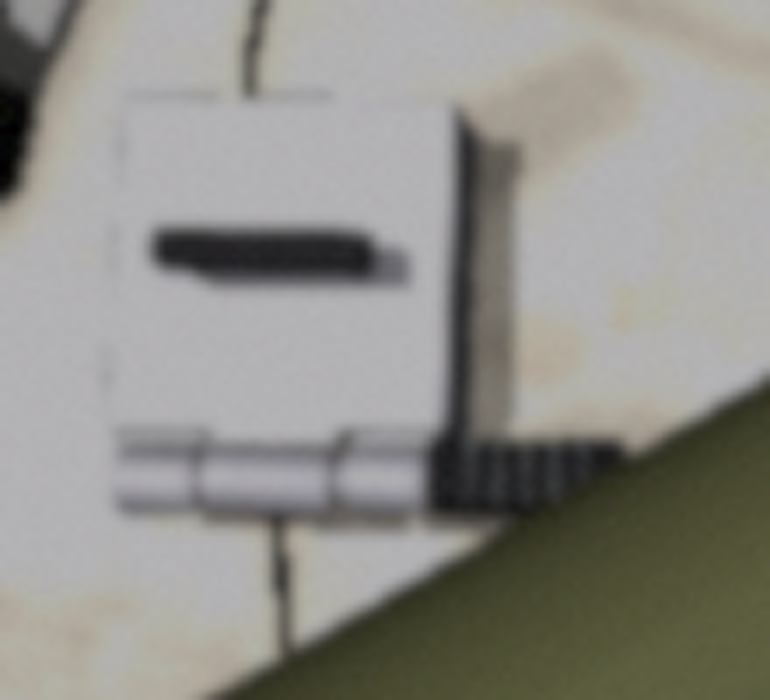

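The lid is back on the box and the hinge pin is fully in; I handed the job in at about 27 s of the 72 s allowed. I set the lid down with its knuckle between the box's two and centred it by feeling for the play on each side. The pin then went in from the robot's right through all three knuckles.

- **Pin home:** it stopped firmly where expected. A push of about 12 N did not move it further, and the last top picture shows the grip against the knuckle.
- **Lid:** that picture also shows it closed and square, with the three knuckles in line.
- **Robot:** the gripper is open and clear of everything, and the force reading was near zero at the end.
- **Other things on the table:** in the last pictures they look unmoved, though I did not measure this and the arm hid part of the view.
- **Disagreement:** the two cameras differed by up to about 4 mm on the box's position. I used the felt centre for the final alignment instead.
- **Not seen:** the arm hid the pin while it was going in, so that part relied on arm position and force readings. Until the final stop, those forces stayed within sensor noise.

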